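# Lay out the reference row on the inspection plate

## Robot

A 6-joint arm with a two-finger parallel gripper is mounted at the origin on the work surface. World frame = base frame: x ahead of the robot, y to its left, z up, the work surface at z = 0. Lengths are in m, angles in rad, forces in N, time in s.
With the tool pointing down it reaches from about 0.3 to 1 m from the base axis. Payload 5.1 kg.
Tool frame: the origin (TCP) lies at the very end of the fingers, on their centre line; the grasp point (between the pads) lies arm.pinch_z behind it (arm.pinch_z is the distance from the TCP to the grasp point, in m); z points along the fingers, y is the line along which they close (so a half turn about z gives the same grasp; the last joint's range is limited). The gripper opens to 95 mm and grips with 3 to 60 N. Pads are 20 mm wide; open, the fingers measure 119 mm over their backs; the gripper's body (75 mm by 180 mm) begins 59 mm behind the grasp point.
Start: joints at [1.121, 0.124, 1.65, -0, 1.367, -0.083], TCP at [0.233, 0.607, 0.215] pointing down, gripper open.
Joint ranges: [-2.61, 2.61], [-1.02, 2.33], [0.03, 2.71], [-1.35, 4.49], [0.32, 2.68], [-2.91, 2.91]. Speed limits (rad/s): [2.57, 2.57, 3.14, 3.14, 3.14, 3.14].

## Interface

Orientations are given as a 3x3 rotation matrix whose columns are the frame's x, y, z axes.
In Python, from plant import arm, grab_frame, order, models gives the robot as it stands. The module is installed in compiled form; this text tells all that it offers.
- The arm moves only by the tool play_rows, never from a script. Its argument "deltas" is a list of rows, each an object of numbers: "tx", "ty", "tz": the shift along the tool's x, y, z in m; "ax", "ay", "az": the turn, a rotation vector about the tool's x, y, z in degrees; "grip": the finger opening in m, from 0 to 0.0951. In form: [{"tx": .., "ty": .., "tz": .., "ax": .., "ay": .., "az": .., "grip": ..}, ...]. A call has exactly 10 rows; each row is the pose to reach, as a shift and turn from the pose commanded when the call began, along the tool's axes at that moment; what a row does not reach only later rows make up. A row lasts 1/10 s, in which the tool goes at most 50 mm and 8.59 degrees, less where a joint would pass 70% of its speed; a pose out of reach is approached as far as the arm can. A call with a gripper value outside its range is refused whole. The fingers move at their own pace and stop on an object; the grip force is fixed at half the most. Time passes only in rows, so rows that repeat a pose let the fingers close, or fill a call up. It gives the time, the measured TCP pose, the force, the opening and the grip force at its end, in the units of the state.
- arm.state(): the state, without advancing time (a new reading comes with each control period).
- grab_frame(name): name is "side" or "top" or "wrist"; returns a dict with "color" (420x560x3 uint8, red, green, blue), "fx", "fy", "cx", "cy" (pixels), "rvec" (rotation vector, rad) and "tvec" (3), from world to camera coordinates, as OpenCV has them; the wrist camera has in their place "mount" (4x4, takes a point from camera to tool coordinates, whose origin is the TCP and whose axes are the flange's). Camera axes: x right, y down, z forward; pixel columns grow to the right and rows downward; lengths in m; the calibration is good to about 2 mm. The wrist camera is an equidistant fisheye: a pixel r from the principal point sees the ray r / f radians off the axis. A picture is of the moment at which its call begins: read the wrist's pose just before it. There is no depth.
- order.finish_job(): hands the job in; it is judged then, once.
Trained networks look in the newest picture that a camera, given by its name, has taken for a name from the list of things; names that differ only in an ending like _2 or _b are one class to them, and where a whole thing is asked for, a point or a joint stands for the part that bears it (a point fixed in the world has none). Each returns a list of dicts, best first, with "conf" (0 to 1); they miss things now and then, are a little off and sometimes report something else, mostly with a low value. They report only what shows in the picture. A call takes as long as a camera call. They do not tell look-alikes from the thing itself.
- models.spot_in(camera, label): "position" ([x, y, z] in m, in world coordinates, good to about 4 mm: the middle of the surface that is visible of it).
The state is a dict: "t": time; "q": joint angles; "dq": joint speeds; "joint_efforts": joint torques, N m; "tcp_pos": TCP position; "tcp_rot": TCP orientation; "wrist_force": force on the tool from outside, world axes, zero at the start; "ft_torque": the same for the moment, N m; "width": finger opening in m; "finger_force": force on a finger pad.
Only numpy, scipy, OpenCV 4.12 (cv2) and the standard library are available. Lean on these libraries where they do the work, as an engineer would, in place of code of your own. Each camera call takes 0.05 s, during which the arm holds its last target. There are 200 camera calls.

## Task

Set the black lens cell down over the post of the green ejector stand so that the post pushes the amber lens up out of it, and leave the empty cell seated there. On the dark plate, make one straight, evenly spaced row in this order: red datum, brass ring, blue datum, white gauge block - so the brass ring stands midway between the two datums and the block lies crosswise to the row, as far beyond the blue datum as the ring is on its other side. Lay the raised amber lens flat and centred on top of the brass ring without dropping it.

Things in the scene. Friction and masses are not known exactly. Their poses are not given: they have to be found in the camera images.
- cell: Loose black lens cell: an open ring 60 mm outer diameter, 24 mm high, about 100 g. Its bore is 46 mm wide above an inward ledge 6 mm thick at the bottom; the hole through the ledge is 34 mm wide. Starts upright on the table with the amber lens lying loose on the ledge. Origin: centre of its underside, z up. Seated on the ejector stand its underside is 8 mm above the table.
- lens: Loose amber glass lens blank: flat disc 42 mm diameter, 10 mm thick, 40 g. Starts inside the black cell on its ledge, its top 8 mm below the cell's rim, with no room for fingers. When the cell is seated on the ejector stand, the lens lies on the post with its underside 40 mm above the table, 8 mm clear above the cell's rim. Origin: centre of its underside, z up.
- brass_ring: Loose brass setting ring standing on its flat face: 34 mm outer diameter, 16 mm bore, 25 mm high, about 150 g. Origin: centre of its underside, z up. (A smaller grey plastic ring on the table is not part of the job.)
- block: Loose white ceramic gauge block, lying: 45 mm long (its x), 20 mm wide (its y), 20 mm high, about 90 g. Origin: centre of its underside, z up.
- stand: Ejector stand, fixed to the table: green round base 90 mm diameter, 8 mm thick, with an aluminium post in its centre, 20 mm diameter, rising 32 mm above the base (top 40 mm above the table). Origin: centre of the base's underside on the table, z up.
- plate: Dark steel inspection plate, fixed: 120 mm (its x) by 370 mm (its y), 10 mm thick. Origin: centre of its underside on the table, z up. The two datums stand on its long centre line (y axis), 75 mm either side of its centre.
- red_datum: Red datum stud fixed on the plate: 24 mm diameter at the foot, 18 mm high. Origin: centre of its underside, on the plate's top (10 mm above the table). It is 150 mm from the blue one; which of the two stands on which side varies.
- blue_datum: Blue datum stud fixed on the plate: 24 mm diameter at the foot, 18 mm high. Origin: centre of its underside, on the plate's top. The block goes beyond it, on the side away from the red datum, centre 75 mm from it.
There are look-alikes about, which are no part of the job. Several things look just like the cell: the one meant starts farthest from the robot's base.

How it is judged:
On the way:
1. the cell is seated over the post and the lens stands raised above its rim (horizontal distance between cell and stand below 0.01 m and z of cell in the frame of stand between 0.005 and 0.011 m and angle between each of cell, lens's own z axis and vertical below 0.1 rad and z of lens in the frame of cell above 0.029 m and horizontal distance between lens and cell below 0.014 m), for 0.2 s.
At the end, for the whole second after the job is handed in: Cell seated upright on the stand, within 10 mm of the post; ring midway between the datums, within 15 mm each way; lens flat on the ring, within 10 mm; block beyond blue, 225 mm from red and in line, each within 15 mm, crosswise within 15 degrees; all released and at rest (horizontal distance between cell and stand below 0.01 m and z of cell in the frame of stand between 0.005 and 0.011 m and angle between each of cell, brass_ring, lens, block's own z axis and vertical below 0.1 rad and linear speed of each of cell, lens, brass_ring, block below 0.02 m/s and x of brass_ring in the frame of plate between -0.015 and 0.015 m and y of brass_ring in the frame of plate between -0.015 and 0.015 m and z of brass_ring in the frame of plate between 0.007 and 0.013 m and horizontal distance between lens and brass_ring below 0.01 m and z of lens in the frame of brass_ring between 0.022 and 0.028 m and x of block in the frame of plate between -0.015 and 0.015 m and horizontal distance between block and red_datum between 0.21 and 0.24 m and z of block in the frame of plate between 0.007 and 0.013 m and angle between the x axis of block and the x axis of plate, either way round below 0.26 rad); the robot touches nothing.
It fails at once if the lens is dropped (falls free faster than 0.6 m/s, that is from about 20 mm) (linear speed of lens above 0.6 m/s and contact force between lens and the fingers below 0.05 N and horizontal distance between lens and cell above 0.06 m).
It also fails if it takes over 128 s, if anything falls off the work surface, if the arm or the gripper's body presses on something with over 40 N, if the wrist force passes 120 N, or if a joint passes its speed limit or range.

## Working session

There is one attempt and no reset: what is moved stays moved. The work goes in short steps, Python scripts to look and compute and a tool call to move; the robot and the scene stay as the last step left them, time stands still between calls to the robot, and variables do not carry over. Pictures are saved under pics/ and viewed, at most 15 in all, crops included, and the job is handed in when it is done.

Besides the shell and the picture viewer there is one more tool, called after "Emit:" by a JSON object that holds its "api" and its "payload". play_rows: Moves the arm, as the interface text tells. Its arguments: {"type":"object","properties":{"deltas":{"type":"array"}},"required":["deltas"]}

```bash
mkdir -p pics; python3 - <<'E'
from plant import arm, grab_frame, order, models
import cv2,numpy as np
s=arm.state(); print(s['t'],s['tcp_pos'],np.round(s['tcp_rot'],3).tolist(),arm.pinch_z,s['width'])
for c in ['top','side']:
    f=grab_frame(c); cv2.imwrite(f'pics/{c}0.png',f['color'][:,:,::-1])
    print(c,f['fx'],f['fy'],f['cx'],f['cy'],f['rvec'],f['tvec'])
    for l in ['cell','lens','brass_ring','block','stand','plate','red_datum','blue_datum']:
        print(l,[(np.round(d['position'],3).tolist(),round(d['conf'],2)) for d in models.spot_in(c,l)])
E
```

```text
0.0 [0.23286787 0.60618402 0.21341518] [[-0.933, 0.359, -0.001], [0.359, 0.933, -0.002], [0.0, -0.002, -1.0]] 0.0188 0.09529566569796595
top 467.06346845852386 467.06346845852386 282.73916624140503 210.88850330019284 [ 2.20005066 -2.1446312   0.12537663] [-0.0220535   0.48567301  1.22230179]
cell [([0.342, -0.093, 0.029], 0.79), ([0.356, 0.183, 0.02], 0.78), ([0.346, 0.027, 0.026], 0.52), ([0.454, -0.153, 0.023], 0.46)]
lens [([0.458, -0.154, 0.018], 0.76)]
brass_ring [([0.436, 0.167, 0.023], 0.47)]
block []
stand [([0.464, -0.341, 0.006], 0.88)]
plate [([0.639, -0.015, 0.011], 0.63)]
red_datum [([0.464, -0.337, 0.007], 0.66)]
blue_datum []
side 546.3878442821288 546.3878442821288 280.99546277057283 210.3611781285009 [ 2.20208554 -0.54533557  0.27418135] [-0.43099386  0.14901437  1.02547603]
cell [([0.336, -0.088, 0.014], 0.95), ([0.337, 0.019, 0.019], 0.85), ([0.347, 0.176, 0.015], 0.8), ([0.449, -0.166, 0.02], 0.71)]
lens [([0.452, -0.152, 0.014], 0.73)]
brass_ring [([0.425, 0.158, 0.018], 0.63)]
block [([0.524, 0.34, 0.014], 0.54)]
stand [([0.457, -0.347, 0.011], 0.73)]
plate [([0.526, 0.339, 0.012], 0.65), ([0.638, -0.051, 0.006], 0.63)]
red_datum []
blue_datum []
```

View pics/top0.png

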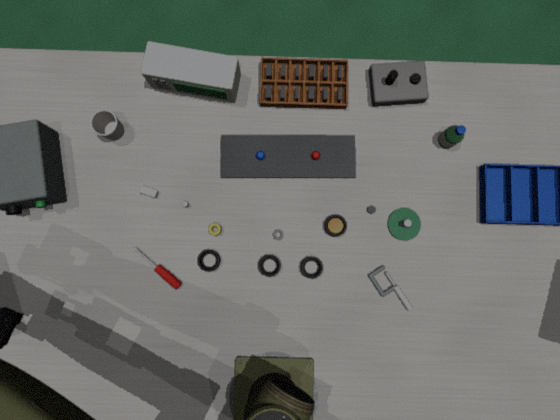

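View pics/side0.png

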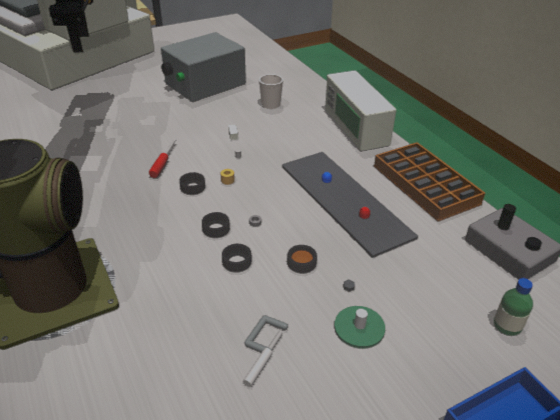

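The top view shows the cell with the lens at (335,226), the stand at (405,224), the ring at (215,229), the block at (149,191), blue at (261,155) and red at (316,155). I'll refine these by segmenting both views.

```bash
cat > h.py <<'E'
import cv2,numpy as np
from plant import arm, grab_frame, order, models
def bp(f,uv,z):
    R,_=cv2.Rodrigues(np.array(f['rvec'])); t=np.array(f['tvec'])
    d=R.T@np.array([(uv[0]-f['cx'])/f['fx'],(uv[1]-f['cy'])/f['fy'],1]); c=-R.T@t
    return c+d*(z-c[2])/d[2]
def proj(f,P):
    K=np.array([[f['fx'],0,f['cx']],[0,f['fy'],f['cy']],[0,0,1]])
    return cv2.projectPoints(np.array(P,float).reshape(-1,3),np.array(f['rvec'],float),np.array(f['tvec'],float),K,None)[0].reshape(-1,2)
def blob(f,guess,r,test):
    "mask centroid & contour near guess px"
    x,y=map(int,guess); h=cv2.cvtColor(f['color'],cv2.COLOR_RGB2HSV).astype(int)
    m=test(h[...,0],h[...,1],h[...,2]).astype(np.uint8)
    k=np.zeros_like(m); cv2.circle(k,(x,y),r,1,-1); m&=k
    n,l,s,c=cv2.connectedComponentsWithStats(m)
    if n<2: return None,0,None
    i=1+np.argmax(s[1:,4]); cs,_=cv2.findContours((l==i).astype(np.uint8),0,2)
    return c[i],s[i,4],max(cs,key=len)
def down(s=None):
    s=s or arm.state(); return s
E
python3 - <<'E'
from h import *
f=grab_frame('top'); g=grab_frame('side')
T={'lens':(335,226,(301,258),16,lambda h,s,v:(h<22)&(s>90)&(v>60),.016),
'cell':(335,226,(301,258),22,lambda h,s,v:(v<70),.024),
'ring':(215,229,(228,176),12,lambda h,s,v:(h>15)&(h<35)&(s>90),.025),
'block':(149,191,(234,131),14,lambda h,s,v:(v>185)&(s<40),.02),
'stand':(405,224,(360,326),32,lambda h,s,v:(h>60)&(h<95)&(s>70),.008),
'blue':(261,155,(327,176),10,lambda h,s,v:(h>100)&(h<130)&(s>120),.02),
'red':(316,155,(365,212),10,lambda h,s,v:((h<10)|(h>170))&(s>120),.02)}
for k,(x,y,b,r,t,z) in T.items():
    for n,F,p in (('top',f,(x,y)),('side',g,b)):
        c,a,ct=blob(F,p,r,t)
        if c is None: print(k,n,None); continue
        (ex,ey),ax,an=cv2.minAreaRect(ct)
        print(k,n,np.round(c,1),a,np.round((ex,ey),1),np.round(ax,1),round(an), bp(F,c,z).round(4), bp(F,(ex,ey),z).round(4))
c,a,ct=blob(f,(288,157),80,lambda h,s,v:(v<95)&(v>20))
q=cv2.boxPoints(cv2.minAreaRect(ct)); P=np.array([bp(f,p,.01) for p in q]); print('plate',a,q.round(1).tolist(),P.round(4).tolist(),P.mean(0))
im=f['color'][110:290,120:450]; cv2.imwrite('pics/crop.png',cv2.resize(im[:,:,::-1],(792,432),interpolation=cv2.INTER_CUBIC))
E
```

```text
lens top [334.9 224.7] 176 [335.5 225.5] [15. 15.] 90 [ 0.4534 -0.1508  0.016 ] [ 0.4513 -0.1525  0.016 ]
lens side [301.8 256.2] 221 [301.5 256. ] [12. 21.] 90 [ 0.4535 -0.1525  0.016 ] [ 0.4534 -0.1518  0.016 ]
cell top [334.3 225.4] 201 [335.  225.5] [21. 22.] 90 [ 0.451  -0.1482  0.024 ] [ 0.4507 -0.1501  0.024 ]
cell side [301.5 260. ] 427 [301.7 258.6] [28.7 27.3] 7 [ 0.4436 -0.1685  0.024 ] [ 0.4458 -0.1654  0.024 ]
ring top [214.6 228.8] 93 [214.5 228.5] [11. 11.] 90 [0.4334 0.1702 0.025 ] [0.4343 0.1705 0.025 ]
ring side [227.2 175.8] 171 [227. 176.] [14. 12.] 90 [0.4282 0.1533 0.025 ] [0.4275 0.1528 0.025 ]
block top None
block side None
stand top [403.5 223.8] 732 [403.5 223.5] [31. 31.] 90 [ 0.4614 -0.3378  0.008 ] [ 0.4621 -0.3379  0.008 ]
stand side [359.3 327.3] 1317 [359.5 325.5] [39. 49.] 90 [ 0.4584 -0.3468  0.008 ] [ 0.461  -0.3436  0.008 ]
blue top [260.1 155. ] 64 [260. 155.] [8. 8.] 90 [0.6376 0.0555 0.02  ] [0.6376 0.0558 0.02  ]
blue side [326.4 177. ] 84 [326.5 177. ] [9.2 9.2] 45 [0.6356 0.0492 0.02  ] [0.6357 0.049  0.02  ]
red top [315.2 155.2] 64 [315. 155.] [8. 8.] 90 [ 0.6413 -0.0942  0.02  ] [ 0.6418 -0.0936  0.02  ]
red side [364.4 212.1] 95 [364.5 212. ] [10.  9.] 90 [ 0.6398 -0.0997  0.02  ] [ 0.6404 -0.0994  0.02  ]
plate 5730 [[220.0, 135.0], [355.0, 135.0], [355.0, 177.0], [220.0, 177.0]] [[0.6928, 0.1678, 0.01], [0.7033, -0.2038, 0.01], [0.5859, -0.2048, 0.01], [0.576, 0.1632, 0.01]] [ 0.63948738 -0.01939285  0.01      ]
```

View pics/crop.png

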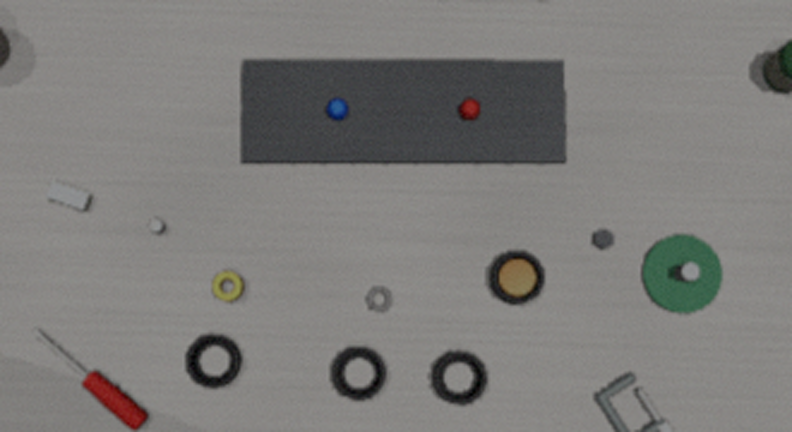

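```bash
cat >> h.py <<'E'
from scipy.spatial.transform import Rotation as Ro
def plan(xyz,ang=None):
    "delta in tool axes from measured pose to world TCP xyz, tool y at world angle ang (deg, mod 180)"
    s=arm.state(); R=np.array(s['tcp_rot']); p=np.array(s['tcp_pos'])
    cur=np.degrees(np.arctan2(R[1,1],R[0,1]))
    ang=cur if ang is None else ang
    ang=cur+((ang-cur+90)%180-90); a=np.radians(ang)
    y=np.array([np.cos(a),np.sin(a),0]); z=np.array([0,0,-1.]); x=np.cross(y,z)
    rv=Ro.from_matrix(R.T@np.c_[x,y,z]).as_rotvec(degrees=True)
    print('PLAN t=%.1f'%s['t'],'txyz',(R.T@(np.array(xyz)-p)).round(4),'axyz',rv.round(2),'| now',p.round(4),'ang %.1f'%cur,'q6 %.2f'%s['q'][5],'w %.4f'%s['width'],'ff',np.round(s['finger_force'],1),'F',np.round(s['wrist_force'],1))
def wrist():
    s=arm.state(); f=grab_frame('wrist'); f['R']=np.array(s['tcp_rot']); f['p']=np.array(s['tcp_pos']); return f
def wbp(f,uv,z):
    d=np.array([uv[0]-f['cx'],uv[1]-f['cy']]); r=np.hypot(*d); th=r/f['fx']
    v=np.r_[np.sin(th)*d/max(r,1e-9),np.cos(th)]; M=np.array(f['mount'])
    o=f['R']@M[:3,3]+f['p']; v=f['R']@M[:3,:3]@v
    return o+v*(z-o[2])/v[2]
def wproj(f,P):
    M=np.array(f['mount']); q=M[:3,:3].T@(f['R'].T@(np.array(P)-f['p'])-M[:3,3])
    r=np.hypot(q[0],q[1]); th=np.arctan2(r,q[2]); return np.array([f['cx'],f['cy']])+f['fx']*th*q[:2]/max(r,1e-9)
def save(f,n): cv2.imwrite(f'pics/{n}.png',f['color'][:,:,::-1])
E
python3 - <<'E'
from h import *
f=grab_frame('top')
for p in ((149.2,191.7),(140.8,188),(157.5,195.5)): print(bp(f,p,.02).round(4))
w=wrist(); print(np.round(w['mount'],3).tolist(),w['fx'],w['cx'],w['cy'])
plan([.50,.345,.20],-24)
E
```

```text
[0.5291 0.3502 0.02  ]
[0.5385 0.3732 0.02  ]
[0.5194 0.3274 0.02  ]
[[-0.0, -0.97, -0.242, 0.067], [1.0, -0.0, 0.0, -0.0], [-0.0, -0.242, 0.97, -0.171], [0.0, 0.0, 0.0, 1.0]] 325.19226210127806 278.1295364772604 217.04138021327606
PLAN t=1.1 txyz [-0.343  -0.1487  0.0147] axyz [  0.     0.   -87.01] | now [0.2331 0.6068 0.2147] ang 69.0 q6 -0.08 w 0.0957 ff 0.0 F [ 0.3 -0.9 -0. ]
```

Emit:
{"api": "play_rows", "payload": {"deltas": [{"tx":-0.034,"ty":-0.015,"tz":0,"az":-8.5},{"tx":-0.069,"ty":-0.03,"tz":0,"az":-17},{"tx":-0.11,"ty":-0.045,"tz":0,"az":-25.5},{"tx":-0.15,"ty":-0.06,"tz":0.005,"az":-34},{"tx":-0.19,"ty":-0.08,"tz":0.01,"az":-42.5},{"tx":-0.23,"ty":-0.1,"tz":0.015,"az":-51},{"tx":-0.27,"ty":-0.12,"tz":0.015,"az":-59.5},{"tx":-0.3,"ty":-0.13,"tz":0.015,"az":-68},{"tx":-0.343,"ty":-0.149,"tz":0.015,"az":-76.5},{"tx":-0.343,"ty":-0.149,"tz":0.015,"az":-85}]}}

```text
invalid input
```

```bash
python3 - <<'E'
from h import *
f=wrist(); save(f,'w1'); print(wproj(f,[.529,.350,.02]).round(), wproj(f,f['p']).round())
print([(np.round(d['position'],3).tolist(),round(d['conf'],2)) for d in models.spot_in('wrist','block')])
c,a,ct=blob(f,wproj(f,[.529,.350,.02]),70,lambda h,s,v:(v>150)&(s<40)); print(c,a)
plan([.529,.350,.10],156)
E
```

```text
[198. 418.] [279. 260.]
[]
None 0
PLAN t=1.2 txyz [-0.3683 -0.1336  0.1147] axyz [ -0.    -0.   -87.01] | now [0.2331 0.6067 0.2147] ang 69.0 q6 -0.08 w 0.0950 ff 0.0 F [ 0.1  0.4 -0.1]
```

View pics/w1.png

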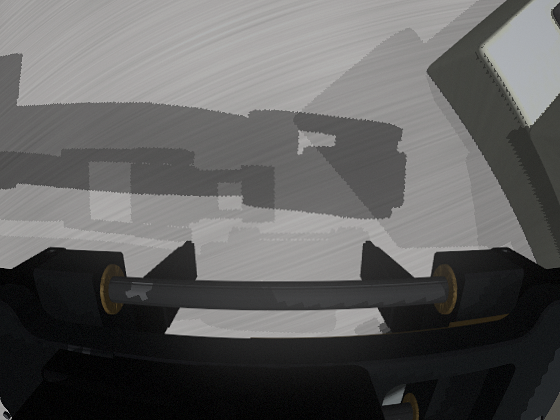

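The call was refused, probably because every field must be given. This picture is just the starting view, with the fingers across rows 240–340.

Emit:
{"api": "play_rows", "payload": {"deltas": [{"tx":-0.034,"ty":-0.015,"tz":0,"ax":0,"ay":0,"az":-8.5,"grip":0.09},{"tx":-0.069,"ty":-0.03,"tz":0,"ax":0,"ay":0,"az":-17,"grip":0.09},{"tx":-0.11,"ty":-0.045,"tz":0,"ax":0,"ay":0,"az":-25.5,"grip":0.09},{"tx":-0.15,"ty":-0.06,"tz":0.005,"ax":0,"ay":0,"az":-34,"grip":0.09},{"tx":-0.19,"ty":-0.08,"tz":0.01,"ax":0,"ay":0,"az":-42.5,"grip":0.09},{"tx":-0.23,"ty":-0.1,"tz":0.015,"ax":0,"ay":0,"az":-51,"grip":0.09},{"tx":-0.27,"ty":-0.12,"tz":0.015,"ax":0,"ay":0,"az":-59.5,"grip":0.09},{"tx":-0.3,"ty":-0.13,"tz":0.015,"ax":0,"ay":0,"az":-68,"grip":0.09},{"tx":-0.343,"ty":-0.149,"tz":0.015,"ax":0,"ay":0,"az":-76.5,"grip":0.09},{"tx":-0.343,"ty":-0.149,"tz":0.015,"ax":0,"ay":0,"az":-85,"grip":0.09}]}}

```text
t: 2.2
tcp_pos: [0.503, 0.3412, 0.1998]
tcp_rot: [[-0.443, -0.896, 0.001], [-0.896, 0.443, -0.001], [0.0, -0.002, -1.0]]
wrist_force: [-0.2, 0.7, -0.2]
width: 0.0901
finger_force: 0.0
```

```bash
python3 - <<'E'
from h import *
f=wrist(); save(f,'w2'); print(wproj(f,[.529,.350,.02]).round(), wproj(f,f['p']).round())
print([(np.round(d['position'],3).tolist(),round(d['conf'],2)) for d in models.spot_in('wrist','block')])
c,a,ct=blob(f,wproj(f,[.529,.350,.02]),70,lambda h,s,v:(v>150)&(s<40)); print(c,a)
plan([.529,.350,.10],156)
E
```

```text
[261. 217.] [279. 261.]
[([0.524, 0.352, 0.022], 0.6), ([0.638, 0.08, 0.009], 0.52)]
[270.87383178 182.2823765 ] 4494
PLAN t=2.3 txyz [-0.0184 -0.0224  0.0996] axyz [ 0.01  0.   -2.53] | now [0.5008 0.3436 0.1997] ang 153.5 q6 -2.17 w 0.0902 ff 0.0 F [-0.8  0.1  0.3]
```

View pics/w2.png

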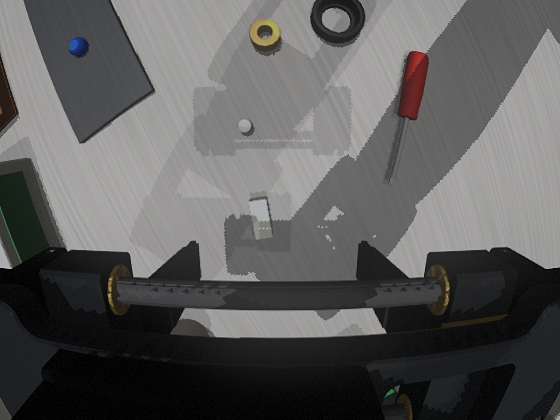

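The block shows at (261,217), which agrees with the top camera, and its far edge runs (249,200)–(268,196). I'll overlay a model to check its position and angle.

```bash
python3 - <<'E'
from h import *
f=wrist()
im=f['color'][170:260,220:310][:,:,::-1]; im=cv2.resize(im,(540,540),interpolation=cv2.INTER_CUBIC)
a=np.radians(66+2)
u=np.array([np.cos(a),np.sin(a),0]); v=np.array([-u[1],u[0],0])
for z,col in ((.02,(0,0,255)),(0,(0,255,0))):
    P=[np.array([.529,.350,z])+sx*.0225*u+sy*.01*v for sx,sy in ((1,1),(1,-1),(-1,-1),(-1,1))]
    q=np.array([(wproj(f,p)-[220,170])*6 for p in P]).astype(int); cv2.polylines(im,[q],1,col,1)
cv2.imwrite('pics/w2c.png',im)
E
```

```text
(no output)
```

View pics/w2c.png

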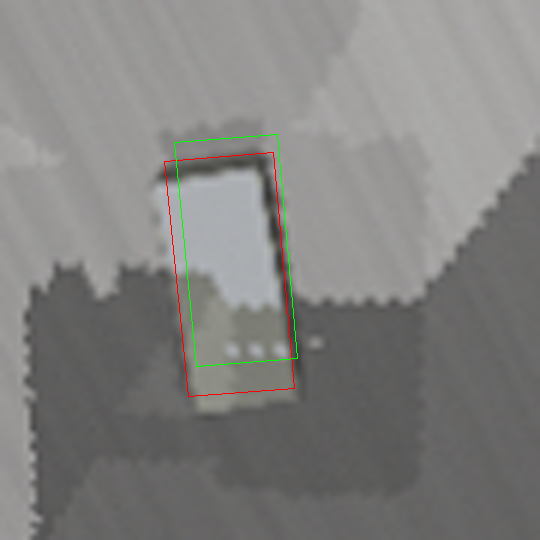

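```bash
python3 - <<'E'
from h import *
plan([.530,.352,.004],161)
E
```

```text
PLAN t=2.4 txyz [-0.0202 -0.0234  0.1956] axyz [ 0.02  0.01 -7.61] | now [0.5001 0.3443 0.1996] ang 153.4 q6 -2.16 w 0.0900 ff 0.0 F [0.4 0.  0.6]
```

Emit:
{"api": "play_rows", "payload": {"deltas": [{"tx":-0.01,"ty":-0.012,"tz":0.02,"ax":0,"ay":0,"az":-4,"grip":0.06},{"tx":-0.02,"ty":-0.0235,"tz":0.05,"ax":0,"ay":0,"az":-7.6,"grip":0.05},{"tx":-0.02,"ty":-0.0235,"tz":0.09,"ax":0,"ay":0,"az":-7.6,"grip":0.05},{"tx":-0.02,"ty":-0.0235,"tz":0.13,"ax":0,"ay":0,"az":-7.6,"grip":0.05},{"tx":-0.02,"ty":-0.0235,"tz":0.16,"ax":0,"ay":0,"az":-7.6,"grip":0.05},{"tx":-0.02,"ty":-0.0235,"tz":0.18,"ax":0,"ay":0,"az":-7.6,"grip":0.05},{"tx":-0.02,"ty":-0.0235,"tz":0.19,"ax":0,"ay":0,"az":-7.6,"grip":0.05},{"tx":-0.02,"ty":-0.0235,"tz":0.195,"ax":0,"ay":0,"az":-7.6,"grip":0.05},{"tx":-0.02,"ty":-0.0235,"tz":0.195,"ax":0,"ay":0,"az":-7.6,"grip":0.05},{"tx":-0.02,"ty":-0.0235,"tz":0.195,"ax":0,"ay":0,"az":-7.6,"grip":0.05}]}}

```text
t: 3.35
tcp_pos: [0.5307, 0.3529, 0.0063]
tcp_rot: [[-0.322, -0.947, 0.002], [-0.947, 0.322, 0.001], [-0.002, -0.002, -1.0]]
wrist_force: [-0.3, 0.6, 0.6]
width: 0.0497
finger_force: 0.0
```

Emit:
{"api": "play_rows", "payload": {"deltas": [{"tx":0,"ty":0,"tz":0,"ax":0,"ay":0,"az":0,"grip":0.01},{"tx":0,"ty":0,"tz":0,"ax":0,"ay":0,"az":0,"grip":0.01},{"tx":0,"ty":0,"tz":0,"ax":0,"ay":0,"az":0,"grip":0.01},{"tx":0,"ty":0,"tz":0,"ax":0,"ay":0,"az":0,"grip":0.01},{"tx":0,"ty":0,"tz":0,"ax":0,"ay":0,"az":0,"grip":0.01},{"tx":0,"ty":0,"tz":-0.01,"ax":0,"ay":0,"az":0,"grip":0.01},{"tx":0,"ty":0,"tz":-0.03,"ax":0,"ay":0,"az":0,"grip":0.01},{"tx":0,"ty":0,"tz":-0.06,"ax":0,"ay":0,"az":0,"grip":0.01},{"tx":0,"ty":0,"tz":-0.08,"ax":0,"ay":0,"az":0,"grip":0.01},{"tx":0,"ty":0,"tz":-0.08,"ax":0,"ay":0,"az":0,"grip":0.01}]}}

```text
t: 4.35
tcp_pos: [0.5323, 0.3535, 0.0893]
tcp_rot: [[-0.322, -0.947, 0.007], [-0.947, 0.322, 0.004], [-0.006, -0.005, -1.0]]
wrist_force: [0.8, 0.3, -1.1]
width: 0.0201
finger_force: 30.0
```

```bash
python3 - <<'E'
from h import *
f=wrist(); save(f,'w3')
for l in ['blue_datum','red_datum','brass_ring']: print(l,[(np.round(d['position'],3).tolist(),round(d['conf'],2)) for d in models.spot_in('wrist',l)])
for n,P,t in (('blue',[.6376,.0555,.02],lambda h,s,v:(h>100)&(h<130)&(s>120)),('ring',[.433,.170,.025],lambda h,s,v:(h>15)&(h<35)&(s>90))):
    c,a,ct=blob(f,np.clip(wproj(f,P),0,500),45,t); print(n,wproj(f,P).round(),c,a,None if c is None else wbp(f,c,P[2]).round(4))
plan([.635,.1285,.085],91.5)
E
```

```text
blue_datum []
red_datum []
brass_ring []
blue [ 66. -36.] None 0 None
ring [325. -34.] None 0 None
PLAN t=4.5 txyz [ 0.1769 -0.1724 -0.0021] axyz [ 2.000e-02 -1.800e-01  6.973e+01] | now [0.5287 0.3515 0.0828] ang 161.2 q6 -2.31 w 0.0201 ff 30.0 F [-0.3  0.3 -1.1]
```

Gripped, with a width of 20.1 mm. I'll carry the block to the plate.

Emit:
{"api": "play_rows", "payload": {"deltas": [{"tx":0.018,"ty":-0.018,"tz":-0.005,"ax":0,"ay":0,"az":7.5,"grip":0.01},{"tx":0.036,"ty":-0.036,"tz":-0.005,"ax":0,"ay":0,"az":15,"grip":0.01},{"tx":0.058,"ty":-0.056,"tz":-0.005,"ax":0,"ay":0,"az":22.5,"grip":0.01},{"tx":0.08,"ty":-0.077,"tz":-0.005,"ax":0,"ay":0,"az":30,"grip":0.01},{"tx":0.1,"ty":-0.098,"tz":-0.005,"ax":0,"ay":0,"az":38,"grip":0.01},{"tx":0.12,"ty":-0.118,"tz":-0.005,"ax":0,"ay":0,"az":46,"grip":0.01},{"tx":0.14,"ty":-0.137,"tz":-0.005,"ax":0,"ay":0,"az":54,"grip":0.01},{"tx":0.16,"ty":-0.156,"tz":-0.005,"ax":0,"ay":0,"az":62,"grip":0.01},{"tx":0.177,"ty":-0.1725,"tz":-0.005,"ax":0,"ay":0,"az":69.7,"grip":0.01},{"tx":0.177,"ty":-0.1725,"tz":-0.005,"ax":0,"ay":0,"az":69.7,"grip":0.01}]}}

```text
t: 5.55
tcp_pos: [0.6361, 0.1264, 0.0876]
tcp_rot: [[-1.0, -0.023, -0.003], [-0.023, 1.0, -0.001], [0.003, -0.001, -1.0]]
wrist_force: [-0.9, 0.4, -0.7]
width: 0.0201
finger_force: 30.0
```

```bash
python3 - <<'E'
from h import *
w=wrist(); save(w,'w4'); f=grab_frame('top')
# block held: where does camera see it (top)
c,a,ct=blob(f,(261,155),10,lambda h,s,v:(h>100)&(h<130)&(s>120)); print('blue top',c,bp(f,c,.023).round(4))
c,a,ct=blob(f,(316,155),10,lambda h,s,v:((h<10)|(h>170))&(s>120)); print('red top',c,bp(f,c,.023).round(4))
for l in ('blue_datum','red_datum'): print(models.spot_in('wrist',l))
plan([.635,.1285,.018],91.5)
E
```

```text
blue top [260.2037037  155.74074074] [0.6349 0.0551 0.023 ]
red top [315.30645161 155.17741935] [ 0.6406 -0.0942  0.023 ]
[{'position': [0.6328, 0.0529, 0.025], 'conf': 0.62}]
[]
PLAN t=5.8 txyz [ 0.0001 -0.0013  0.0705] axyz [ 0.01 -0.11  0.13] | now [0.6352 0.1298 0.0885] ang 91.6 q6 -1.48 w 0.0198 ff 30.0 F [-0.7 -0.7 -0.1]
```

View pics/w4.png

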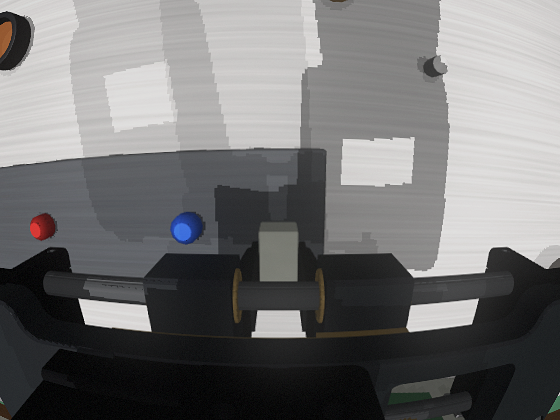

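Blue is at (187,229), red at (42,227), and the plate corner is near (326,150). I'll compute these in world coordinates.

```bash
python3 - <<'E'
from h import *
w=wrist()
for n,p,t in (('blue',(187,229),lambda h,s,v:(h>100)&(h<130)&(s>120)),('red',(42,227),lambda h,s,v:((h<10)|(h>170))&(s>120))):
    c,a,ct=blob(w,p,25,t); (ex,ey),ax,_=cv2.minAreaRect(ct); print(n,c,a,ax,wbp(w,c,.02).round(4),wbp(w,c,.025).round(4))
for p in ((326,150),(325.5,200),(324,240),(100,157)): print(p,wbp(w,p,.01).round(4))
E
```

```text
blue [182.26417526 227.50902062] 776 (28.991374969482422, 31.819805145263672) [0.6379 0.0538 0.02  ] [0.6365 0.0553 0.025 ]
red [ 39.9453125  225.74804688] 512 (24.033309936523438, 24.981992721557617) [ 0.642  -0.0942  0.02  ] [ 0.6405 -0.0896  0.025 ]
(326, 150) [0.5758 0.1643 0.01  ]
(325.5, 200) [0.6149 0.166  0.01  ]
(324, 240) [0.6479 0.1668 0.01  ]
(100, 157) [ 0.5816 -0.0233  0.01  ]
```

Emit:
{"api": "play_rows", "payload": {"deltas": [{"tx":0,"ty":0,"tz":0.02,"ax":0,"ay":0,"az":0,"grip":0.01},{"tx":0,"ty":0,"tz":0.04,"ax":0,"ay":0,"az":0,"grip":0.01},{"tx":0,"ty":0,"tz":0.055,"ax":0,"ay":0,"az":0,"grip":0.01},{"tx":0,"ty":0,"tz":0.064,"ax":0,"ay":0,"az":0,"grip":0.01},{"tx":0,"ty":0,"tz":0.068,"ax":0,"ay":0,"az":0,"grip":0.01},{"tx":0,"ty":0,"tz":0.071,"ax":0,"ay":0,"az":0,"grip":0.01},{"tx":0,"ty":0,"tz":0.073,"ax":0,"ay":0,"az":0,"grip":0.01},{"tx":0,"ty":0,"tz":0.073,"ax":0,"ay":0,"az":0,"grip":0.01},{"tx":0,"ty":0,"tz":0.073,"ax":0,"ay":0,"az":0,"grip":0.01},{"tx":0,"ty":0,"tz":0.073,"ax":0,"ay":0,"az":0,"grip":0.01}]}}

```text
t: 6.8
tcp_pos: [0.6366, 0.129, 0.0173]
tcp_rot: [[-1.0, -0.027, 0.001], [-0.027, 1.0, 0.0], [-0.001, 0.0, -1.0]]
wrist_force: [0.0, 0.1, -1.0]
width: 0.0199
finger_force: 30.0
```

```bash
python3 - <<'E'
from h import *
plan([.635,.130,.015],91.5)
E
```

```text
PLAN t=6.8 txyz [0.0016 0.001  0.0023] axyz [0.   0.06 0.02] | now [0.6366 0.129  0.0173] ang 91.5 q6 -1.48 w 0.0199 ff 30.0 F [ 0.   0.1 -1. ]
```

Emit:
{"api": "play_rows", "payload": {"deltas": [{"tx":0.001,"ty":0.001,"tz":0.002,"ax":0,"ay":0,"az":0,"grip":0.01},{"tx":0.001,"ty":0.001,"tz":0.003,"ax":0,"ay":0,"az":0,"grip":0.01},{"tx":0.001,"ty":0.001,"tz":0.0035,"ax":0,"ay":0,"az":0,"grip":0.01},{"tx":0.001,"ty":0.001,"tz":0.0035,"ax":0,"ay":0,"az":0,"grip":0.05},{"tx":0.001,"ty":0.001,"tz":0.0035,"ax":0,"ay":0,"az":0,"grip":0.05},{"tx":0.001,"ty":0.001,"tz":0.0035,"ax":0,"ay":0,"az":0,"grip":0.05},{"tx":0.001,"ty":0.001,"tz":0.0035,"ax":0,"ay":0,"az":0,"grip":0.05},{"tx":0.001,"ty":0.001,"tz":-0.03,"ax":0,"ay":0,"az":0,"grip":0.05},{"tx":0.001,"ty":0.001,"tz":-0.07,"ax":0,"ay":0,"az":0,"grip":0.05},{"tx":0.001,"ty":0.001,"tz":-0.12,"ax":0,"ay":0,"az":0,"grip":0.05}]}}

```text
t: 7.8
tcp_pos: [0.6334, 0.1298, 0.1353]
tcp_rot: [[-1.0, -0.027, -0.005], [-0.027, 1.0, -0.001], [0.005, -0.0, -1.0]]
wrist_force: [0.5, -0.8, -0.4]
width: 0.0501
finger_force: 0.0
```

```bash
python3 - <<'E'
from h import *
w=wrist(); save(w,'w5')
c,a,ct=blob(w,wproj(w,[.434,.17,.025]),40,lambda h,s,v:(h>15)&(h<35)&(s>90)); print(wproj(w,[.434,.17,.025]),c,a,wbp(w,c,.025) if c is not None else '')
plan([.42,.17,.15],91.5)
E
```

```text
[329.76821137  -1.40933028] [328.78978389   8.42239686] 509 [0.4443822  0.16908414 0.025     ]
PLAN t=7.8 txyz [ 0.2183  0.0453 -0.0049] axyz [0.06 0.73 0.03] | now [0.6395 0.1306 0.1478] ang 91.5 q6 -1.48 w 0.0496 ff 0.0 F [3.6 2.  6. ]
```

View pics/w5.png

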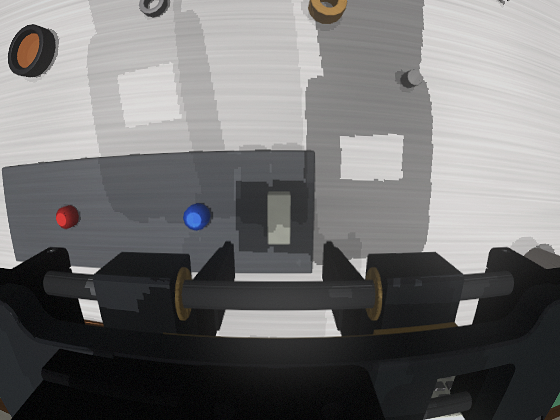

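The block stands crosswise on the plate at (279,217). Next is the brass ring.

Emit:
{"api": "play_rows", "payload": {"deltas": [{"tx":0.03,"ty":0.01,"tz":0,"ax":0,"ay":0,"az":0,"grip":0.06},{"tx":0.07,"ty":0.02,"tz":0,"ax":0,"ay":0,"az":0,"grip":0.06},{"tx":0.11,"ty":0.03,"tz":0,"ax":0,"ay":0,"az":0,"grip":0.06},{"tx":0.15,"ty":0.04,"tz":0,"ax":0,"ay":0,"az":0,"grip":0.06},{"tx":0.18,"ty":0.045,"tz":0,"ax":0,"ay":0,"az":0,"grip":0.06},{"tx":0.195,"ty":0.045,"tz":0,"ax":0,"ay":0,"az":0,"grip":0.06},{"tx":0.198,"ty":0.045,"tz":0,"ax":0,"ay":0,"az":0,"grip":0.06},{"tx":0.198,"ty":0.045,"tz":0,"ax":0,"ay":0,"az":0,"grip":0.06},{"tx":0.198,"ty":0.045,"tz":0,"ax":0,"ay":0,"az":0,"grip":0.06},{"tx":0.198,"ty":0.045,"tz":0,"ax":0,"ay":0,"az":0,"grip":0.06}]}}

```text
t: 8.85
tcp_pos: [0.4369, 0.1696, 0.1367]
tcp_rot: [[-1.0, -0.026, 0.0], [-0.026, 1.0, 0.0], [-0.0, -0.0, -1.0]]
wrist_force: [-0.3, 0.5, -0.3]
width: 0.0603
finger_force: 0.0
```

```bash
python3 - <<'E'
from h import *
w=wrist(); save(w,'w6')
t=lambda h,s,v:(h>15)&(h<35)&(s>90)&(v>110)
c,a,ct=blob(w,wproj(w,[.434,.17,.025]),40,t); print(wproj(w,[.434,.17,.025]),c,a,wbp(w,c,.025) if c is not None else '',cv2.boundingRect(ct))
print([(d['position'],d['conf']) for d in models.spot_in('wrist','brass_ring')])
plan([.434,.17,.005],91.5)
f=grab_frame('top')
im=cv2.resize(f['color'][125:190,200:370][:,:,::-1],(680,260),interpolation=cv2.INTER_CUBIC)
k=cv2.resize(w['color'][150:290,180:380][:,:,::-1],(600,420)); cv2.imwrite('pics/c6.png',np.vstack([cv2.resize(im,(600,180)),k]))
E
```

```text
[279.20935158 210.60134223] [283.40677966 224.77966102] 59 [0.4469997  0.17412765 0.025     ] (279, 222, 12, 7)
[([0.4325, 0.1691, 0.025], 0.74)]
PLAN t=8.9 txyz [0.0026 0.0005 0.1316] axyz [-0.   -0.01 -0.  ] | now [0.4367 0.1696 0.1366] ang 91.5 q6 -1.34 w 0.0603 ff 0.0 F [ 0.4 -0.1 -0.3]
```

View pics/c6.png

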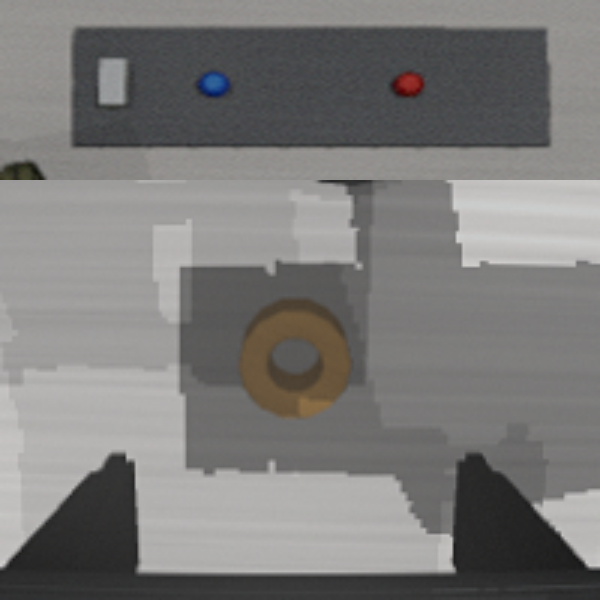

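The ring top is centred at about (278,211), as predicted, and the block sits right on the plate. Picking the ring.

Emit:
{"api": "play_rows", "payload": {"deltas": [{"tx":0.0025,"ty":0.0005,"tz":0.03,"ax":0,"ay":0,"az":0,"grip":0.06},{"tx":0.0025,"ty":0.0005,"tz":0.07,"ax":0,"ay":0,"az":0,"grip":0.06},{"tx":0.0025,"ty":0.0005,"tz":0.1,"ax":0,"ay":0,"az":0,"grip":0.06},{"tx":0.0025,"ty":0.0005,"tz":0.12,"ax":0,"ay":0,"az":0,"grip":0.06},{"tx":0.0025,"ty":0.0005,"tz":0.129,"ax":0,"ay":0,"az":0,"grip":0.06},{"tx":0.0025,"ty":0.0005,"tz":0.132,"ax":0,"ay":0,"az":0,"grip":0.06},{"tx":0.0025,"ty":0.0005,"tz":0.132,"ax":0,"ay":0,"az":0,"grip":0.06},{"tx":0.0025,"ty":0.0005,"tz":0.132,"ax":0,"ay":0,"az":0,"grip":0.025},{"tx":0.0025,"ty":0.0005,"tz":0.132,"ax":0,"ay":0,"az":0,"grip":0.025},{"tx":0.0025,"ty":0.0005,"tz":0.132,"ax":0,"ay":0,"az":0,"grip":0.025}]}}

```text
t: 10.0
tcp_pos: [0.4342, 0.1703, 0.0056]
tcp_rot: [[-1.0, -0.027, 0.002], [-0.027, 1.0, 0.0], [-0.002, 0.0, -1.0]]
wrist_force: [1.8, 0.7, 0.1]
width: 0.041
finger_force: 0.0
```

```bash
python3 - <<'E'
from h import *
plan([.639,-.0195,.08],91.5)
E
```

```text
PLAN t=10.0 txyz [-0.1997 -0.1952 -0.0741] axyz [0.02 0.1  0.03] | now [0.4342 0.1703 0.0056] ang 91.5 q6 -1.34 w 0.0410 ff 0.0 F [1.8 0.7 0.1]
```

Emit:
{"api": "play_rows", "payload": {"deltas": [{"tx":0,"ty":0,"tz":0,"ax":0,"ay":0,"az":0,"grip":0.025},{"tx":0,"ty":0,"tz":0,"ax":0,"ay":0,"az":0,"grip":0.025},{"tx":0,"ty":0,"tz":-0.01,"ax":0,"ay":0,"az":0,"grip":0.025},{"tx":0,"ty":0,"tz":-0.04,"ax":0,"ay":0,"az":0,"grip":0.025},{"tx":-0.02,"ty":-0.02,"tz":-0.075,"ax":0,"ay":0,"az":0,"grip":0.025},{"tx":-0.05,"ty":-0.05,"tz":-0.085,"ax":0,"ay":0,"az":0,"grip":0.025},{"tx":-0.08,"ty":-0.08,"tz":-0.085,"ax":0,"ay":0,"az":0,"grip":0.025},{"tx":-0.11,"ty":-0.11,"tz":-0.085,"ax":0,"ay":0,"az":0,"grip":0.025},{"tx":-0.14,"ty":-0.14,"tz":-0.085,"ax":0,"ay":0,"az":0,"grip":0.025},{"tx":-0.17,"ty":-0.17,"tz":-0.085,"ax":0,"ay":0,"az":0,"grip":0.025}]}}

```text
t: 11.0
tcp_pos: [0.6086, 0.0035, 0.0897]
tcp_rot: [[-1.0, -0.026, -0.001], [-0.026, 1.0, 0.0], [0.001, 0.0, -1.0]]
wrist_force: [0.1, 0.6, -1.7]
width: 0.0342
finger_force: 30.0
```

```bash
python3 - <<'E'
from h import *
plan([.639,-.0195,.0165],91.5)
E
```

```text
PLAN t=11.0 txyz [-0.0298 -0.0238  0.0731] axyz [ 0.02 -0.04  0.01] | now [0.6086 0.0035 0.0897] ang 91.5 q6 -1.68 w 0.0342 ff 30.0 F [ 0.1  0.6 -1.7]
```

Emit:
{"api": "play_rows", "payload": {"deltas": [{"tx":-0.015,"ty":-0.012,"tz":0,"ax":0,"ay":0,"az":0,"grip":0.025},{"tx":-0.03,"ty":-0.024,"tz":0.01,"ax":0,"ay":0,"az":0,"grip":0.025},{"tx":-0.03,"ty":-0.024,"tz":0.03,"ax":0,"ay":0,"az":0,"grip":0.025},{"tx":-0.03,"ty":-0.024,"tz":0.05,"ax":0,"ay":0,"az":0,"grip":0.025},{"tx":-0.03,"ty":-0.024,"tz":0.06,"ax":0,"ay":0,"az":0,"grip":0.025},{"tx":-0.03,"ty":-0.024,"tz":0.066,"ax":0,"ay":0,"az":0,"grip":0.025},{"tx":-0.03,"ty":-0.024,"tz":0.07,"ax":0,"ay":0,"az":0,"grip":0.025},{"tx":-0.03,"ty":-0.024,"tz":0.07,"ax":0,"ay":0,"az":0,"grip":0.025},{"tx":-0.03,"ty":-0.024,"tz":0.07,"ax":0,"ay":0,"az":0,"grip":0.025},{"tx":-0.03,"ty":-0.024,"tz":0.07,"ax":0,"ay":0,"az":0,"grip":0.025}]}}

```text
t: 12.0
tcp_pos: [0.6393, -0.0184, 0.0207]
tcp_rot: [[-1.0, -0.027, 0.002], [-0.027, 1.0, -0.0], [-0.002, -0.0, -1.0]]
wrist_force: [-0.2, -1.1, -2.0]
width: 0.034
finger_force: 30.0
```

```bash
python3 - <<'E'
from h import *
plan([.639,-.0195,.0155],91.5)
E
```

```text
PLAN t=12.0 txyz [ 0.0003 -0.001   0.0052] axyz [-0.01  0.1   0.03] | now [ 0.6393 -0.0184  0.0207] ang 91.5 q6 -1.71 w 0.0340 ff 30.0 F [-0.2 -1.1 -2. ]
```

Emit:
{"api": "play_rows", "payload": {"deltas": [{"tx":0,"ty":-0.001,"tz":0.003,"ax":0,"ay":0,"az":0,"grip":0.025},{"tx":0,"ty":-0.001,"tz":0.005,"ax":0,"ay":0,"az":0,"grip":0.025},{"tx":0,"ty":-0.001,"tz":0.006,"ax":0,"ay":0,"az":0,"grip":0.025},{"tx":0,"ty":-0.001,"tz":0.006,"ax":0,"ay":0,"az":0,"grip":0.025},{"tx":0,"ty":-0.001,"tz":0.006,"ax":0,"ay":0,"az":0,"grip":0.055},{"tx":0,"ty":-0.001,"tz":0.006,"ax":0,"ay":0,"az":0,"grip":0.055},{"tx":0,"ty":-0.001,"tz":0.006,"ax":0,"ay":0,"az":0,"grip":0.055},{"tx":0,"ty":-0.001,"tz":0.006,"ax":0,"ay":0,"az":0,"grip":0.055},{"tx":0,"ty":-0.001,"tz":-0.03,"ax":0,"ay":0,"az":0,"grip":0.055},{"tx":0,"ty":-0.001,"tz":-0.08,"ax":0,"ay":0,"az":0,"grip":0.055}]}}

```text
t: 13.0
tcp_pos: [0.6355, -0.0191, 0.0962]
tcp_rot: [[-1.0, -0.027, -0.009], [-0.027, 1.0, 0.001], [0.009, 0.001, -1.0]]
wrist_force: [0.6, 0.4, 0.4]
width: 0.0548
finger_force: 0.0
```

```bash
python3 - <<'E'
from h import *
plan([.4525,-.1515,.15],91.5)
E
```

```text
PLAN t=13.0 txyz [ 0.1869 -0.1274 -0.0524] axyz [ 0.07 -0.49  0.02] | now [ 0.6355 -0.0191  0.0962] ang 91.5 q6 -1.71 w 0.0548 ff 0.0 F [0.6 0.4 0.4]
```

Emit:
{"api": "play_rows", "payload": {"deltas": [{"tx":0,"ty":0,"tz":-0.03,"ax":0,"ay":0,"az":0,"grip":0.09},{"tx":0.03,"ty":-0.02,"tz":-0.053,"ax":0,"ay":0,"az":0,"grip":0.09},{"tx":0.07,"ty":-0.04,"tz":-0.053,"ax":0,"ay":0,"az":0,"grip":0.09},{"tx":0.11,"ty":-0.07,"tz":-0.053,"ax":0,"ay":0,"az":0,"grip":0.09},{"tx":0.15,"ty":-0.1,"tz":-0.053,"ax":0,"ay":0,"az":0,"grip":0.09},{"tx":0.175,"ty":-0.12,"tz":-0.053,"ax":0,"ay":0,"az":0,"grip":0.09},{"tx":0.187,"ty":-0.127,"tz":-0.053,"ax":0,"ay":0,"az":0,"grip":0.09},{"tx":0.187,"ty":-0.127,"tz":-0.053,"ax":0,"ay":0,"az":0,"grip":0.09},{"tx":0.187,"ty":-0.127,"tz":-0.053,"ax":0,"ay":0,"az":0,"grip":0.09},{"tx":0.187,"ty":-0.127,"tz":-0.053,"ax":0,"ay":0,"az":0,"grip":0.09}]}}

```text
t: 14.0
tcp_pos: [0.4561, -0.1508, 0.1528]
tcp_rot: [[-1.0, -0.028, 0.0], [-0.028, 1.0, 0.0], [-0.0, 0.0, -1.0]]
wrist_force: [0.2, 0.2, 0.7]
width: 0.0902
finger_force: 0.0
```

```bash
cat > view.py <<'E'
from h import *
import sys
w=wrist(); f=grab_frame('top')
def circ(P,r,img_proj,im,col,off=(0,0),sc=1):
    q=np.array([(img_proj(np.array(P)+[r*np.cos(t),r*np.sin(t),0])-off)*sc for t in np.linspace(0,6.28,40)]).astype(int); cv2.polylines(im,[q],1,col,1)
E
python3 - <<'E'
from view import *
k=cv2.resize(w['color'][130:300,150:410][:,:,::-1],(780,510),interpolation=cv2.INTER_CUBIC)
circ([.4525,-.1515,.024],.030,lambda p:wproj(w,p),k,(0,0,255),(150,130),3)
circ([.4525,-.1515,.016],.021,lambda p:wproj(w,p),k,(0,255,0),(150,130),3)
cv2.imwrite('pics/c7.png',k)
for n,P,t in (('blue',(261,155),lambda h,s,v:(h>100)&(h<130)&(s>120)),('ring',(288,156),lambda h,s,v:(h>15)&(h<35)&(s>90)),('red',(316,155),lambda h,s,v:((h<10)|(h>170))&(s>120))):
    c,a,_=blob(f,P,14,t); print(n,c,a,None if c is None else bp(f,c,.035 if n=='ring' else .023).round(4))
print(models.spot_in('wrist','lens')); plan([.4525,-.1515,.006],91.5)
E
```

```text
blue [260.125   155.03125] 64 [0.6369 0.0554 0.023 ]
ring [286.95 154.85] 120 [ 0.6367 -0.0171  0.035 ]
red [315.22580645 155.16129032] 62 [ 0.6407 -0.094   0.023 ]
[{'position': [0.4509, -0.1501, 0.0137], 'conf': 0.6}]
PLAN t=14.2 txyz [ 0.0033 -0.0007  0.1466] axyz [ 0.01 -0.01  0.12] | now [ 0.4558 -0.1508  0.1526] ang 91.6 q6 -2.03 w 0.0900 ff 0.0 F [ 0.4  0.6 -0.6]
```

View pics/c7.png

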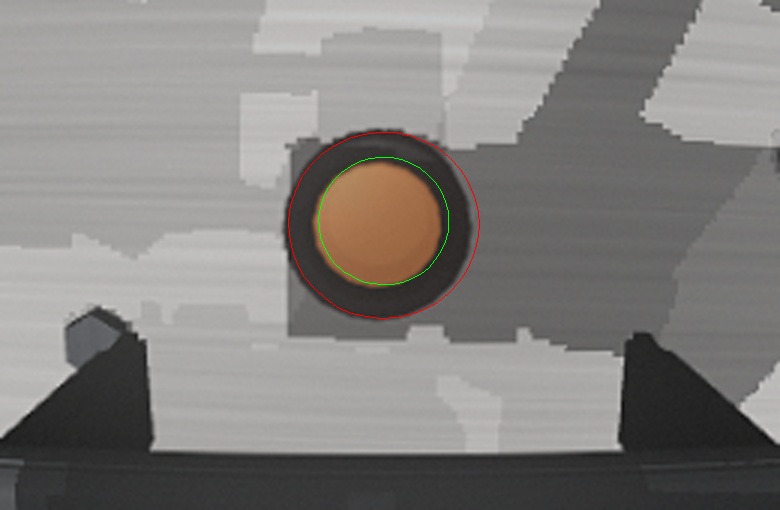

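The cell and lens lie about 1.6 mm toward −y of the model, and the hex nut at (95,340) is clear of the fingers. Descending.

Emit:
{"api": "play_rows", "payload": {"deltas": [{"tx":0.003,"ty":-0.002,"tz":0.03,"ax":0,"ay":0,"az":0,"grip":0.085},{"tx":0.003,"ty":-0.002,"tz":0.07,"ax":0,"ay":0,"az":0,"grip":0.085},{"tx":0.003,"ty":-0.002,"tz":0.1,"ax":0,"ay":0,"az":0,"grip":0.085},{"tx":0.003,"ty":-0.002,"tz":0.125,"ax":0,"ay":0,"az":0,"grip":0.085},{"tx":0.003,"ty":-0.002,"tz":0.138,"ax":0,"ay":0,"az":0,"grip":0.085},{"tx":0.003,"ty":-0.002,"tz":0.1455,"ax":0,"ay":0,"az":0,"grip":0.085},{"tx":0.003,"ty":-0.002,"tz":0.1455,"ax":0,"ay":0,"az":0,"grip":0.085},{"tx":0.003,"ty":-0.002,"tz":0.1455,"ax":0,"ay":0,"az":0,"grip":0.07},{"tx":0.003,"ty":-0.002,"tz":0.1455,"ax":0,"ay":0,"az":0,"grip":0.05},{"tx":0.003,"ty":-0.002,"tz":0.1455,"ax":0,"ay":0,"az":0,"grip":0.05}]}}

```text
t: 15.15
tcp_pos: [0.453, -0.1539, 0.0083]
tcp_rot: [[-1.0, -0.027, 0.002], [-0.027, 1.0, -0.001], [-0.002, -0.001, -1.0]]
wrist_force: [-0.3, 0.2, -0.1]
width: 0.0665
finger_force: 0.0
```

Emit:
{"api": "play_rows", "payload": {"deltas": [{"tx":0,"ty":0,"tz":0,"ax":0,"ay":0,"az":0,"grip":0.05},{"tx":0,"ty":0,"tz":0,"ax":0,"ay":0,"az":0,"grip":0.05},{"tx":0,"ty":0,"tz":0,"ax":0,"ay":0,"az":0,"grip":0.05},{"tx":0,"ty":0,"tz":0,"ax":0,"ay":0,"az":0,"grip":0.05},{"tx":0,"ty":0,"tz":0,"ax":0,"ay":0,"az":0,"grip":0.05},{"tx":0,"ty":0,"tz":0,"ax":0,"ay":0,"az":0,"grip":0.05},{"tx":0,"ty":0,"tz":0,"ax":0,"ay":0,"az":0,"grip":0.05},{"tx":0,"ty":0,"tz":0,"ax":0,"ay":0,"az":0,"grip":0.05},{"tx":0,"ty":0,"tz":0,"ax":0,"ay":0,"az":0,"grip":0.05},{"tx":0,"ty":0,"tz":0,"ax":0,"ay":0,"az":0,"grip":0.05}]}}

```text
t: 16.15
tcp_pos: [0.4528, -0.1538, 0.0081]
tcp_rot: [[-1.0, -0.027, 0.001], [-0.027, 1.0, -0.0], [-0.001, -0.0, -1.0]]
wrist_force: [-0.9, 0.6, 5.8]
width: 0.0599
finger_force: 30.0
```

Emit:
{"api": "play_rows", "payload": {"deltas": [{"tx":0,"ty":0,"tz":-0.005,"ax":0,"ay":0,"az":0,"grip":0.05},{"tx":0,"ty":0,"tz":-0.015,"ax":0,"ay":0,"az":0,"grip":0.05},{"tx":0,"ty":0,"tz":-0.03,"ax":0,"ay":0,"az":0,"grip":0.05},{"tx":0,"ty":0,"tz":-0.05,"ax":0,"ay":0,"az":0,"grip":0.05},{"tx":0,"ty":0,"tz":-0.07,"ax":0,"ay":0,"az":0,"grip":0.05},{"tx":0,"ty":0,"tz":-0.085,"ax":0,"ay":0,"az":0,"grip":0.05},{"tx":0,"ty":0,"tz":-0.095,"ax":0,"ay":0,"az":0,"grip":0.05},{"tx":0,"ty":0,"tz":-0.1,"ax":0,"ay":0,"az":0,"grip":0.05},{"tx":0,"ty":0,"tz":-0.1,"ax":0,"ay":0,"az":0,"grip":0.05},{"tx":0,"ty":0,"tz":-0.1,"ax":0,"ay":0,"az":0,"grip":0.05}]}}

```text
t: 17.15
tcp_pos: [0.4516, -0.1533, 0.1064]
tcp_rot: [[-1.0, -0.027, -0.001], [-0.027, 1.0, 0.001], [0.001, 0.001, -1.0]]
wrist_force: [-0.7, -0.0, -1.1]
width: 0.06
finger_force: 30.0
```

```bash
python3 - <<'E'
from h import *
w=wrist(); f=grab_frame('top'); g=grab_frame('side')
save(w,'w8')
# held lens offset from tcp, z of ledge lens top ~ tcp+.010
c,a,ct=blob(w,wproj(w,w['p']+[0,0,.01]),45,lambda h,s,v:(h<22)&(s>90)&(v>60)); print(c,a,(wbp(w,c,w['p'][2]+.01)-w['p']).round(4))
for n,F,p in (('top',f,(405,224)),('side',g,(360,326)),('wrist',w,wproj(w,[.462,-.34,.008]))):
    c,a,ct=blob(F,p,32 if n!='wrist' else 110,lambda h,s,v:(h>60)&(h<95)&(s>70))
    (ex,ey),r=cv2.minEnclosingCircle(ct); B=wbp if n=='wrist' else bp
    print(n,p,a,(ex,ey,r),B(F,(ex,ey),.008).round(4))
print('wrist',models.spot_in('wrist','stand'))
plan([.462,-.340,.10],91.5)
E
```

```text
[278.0277942  258.03193377] 3382 [-0.005  -0.0007  0.01  ]
top (405, 224) 631 (404.0, 223.6999969482422, 15.984156608581543) [ 0.4616 -0.3392  0.008 ]
side (360, 326) 1316 (359.6941833496094, 325.0485534667969, 25.023937225341797) [ 0.4619 -0.343   0.008 ]
wrist [ 86.36220269 222.94940575] 3985 (85.95735168457031, 222.14234924316406, 43.870140075683594) [ 0.4612 -0.3404  0.008 ]
wrist [{'position': [0.4569, -0.335, 0.0097], 'conf': 0.57}]
PLAN t=17.4 txyz [-0.0054 -0.187   0.0062] axyz [ 0.04 -0.08  0.03] | now [ 0.4516 -0.1532  0.1063] ang 91.5 q6 -2.04 w 0.0604 ff 30.0 F [ 0.4 -0.3 -1.5]
```

View pics/w8.png

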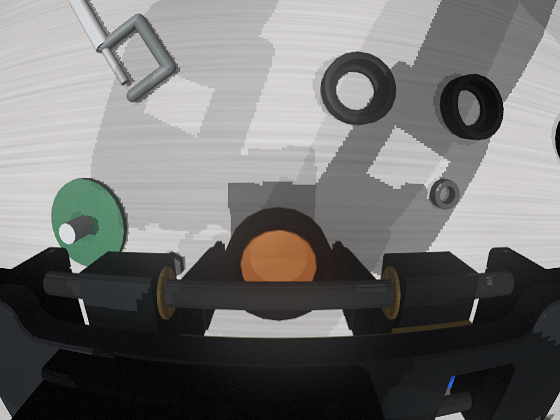

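The cell is held centred at (279,260), the stand base is at (86,222) and the post top at (68,232). Moving over the stand.

Emit:
{"api": "play_rows", "payload": {"deltas": [{"tx":0,"ty":-0.015,"tz":0,"ax":0,"ay":0,"az":0,"grip":0.05},{"tx":-0.001,"ty":-0.035,"tz":0,"ax":0,"ay":0,"az":0,"grip":0.05},{"tx":-0.002,"ty":-0.06,"tz":0,"ax":0,"ay":0,"az":0,"grip":0.05},{"tx":-0.003,"ty":-0.09,"tz":0,"ax":0,"ay":0,"az":0,"grip":0.05},{"tx":-0.004,"ty":-0.12,"tz":0,"ax":0,"ay":0,"az":0,"grip":0.05},{"tx":-0.005,"ty":-0.15,"tz":0,"ax":0,"ay":0,"az":0,"grip":0.05},{"tx":-0.005,"ty":-0.17,"tz":0,"ax":0,"ay":0,"az":0,"grip":0.05},{"tx":-0.005,"ty":-0.182,"tz":0,"ax":0,"ay":0,"az":0,"grip":0.05},{"tx":-0.005,"ty":-0.187,"tz":0,"ax":0,"ay":0,"az":0,"grip":0.05},{"tx":-0.005,"ty":-0.187,"tz":0,"ax":0,"ay":0,"az":0,"grip":0.05}]}}

```text
t: 18.35
tcp_pos: [0.462, -0.3403, 0.1069]
tcp_rot: [[-1.0, -0.026, -0.0], [-0.026, 1.0, 0.001], [0.0, 0.001, -1.0]]
wrist_force: [-0.7, 0.2, -0.4]
width: 0.0598
finger_force: 30.0
```

```bash
python3 - <<'E'
from view import *
k=cv2.resize(w['color'][140:320,160:400][:,:,::-1],(720,540),interpolation=cv2.INTER_CUBIC)
pr=lambda p:wproj(w,p)
z=w['p'][2]-.0075
circ([w['p'][0],w['p'][1],z+.024],.030,pr,k,(0,0,255),(160,140),3)
circ([.4615,-.3405,.008],.045,pr,k,(0,255,0),(160,140),3)
cv2.imwrite('pics/c9.png',k)
plan([.4615,-.3405,.10],91.5)
E
```

```text
PLAN t=18.4 txyz [ 0.0006 -0.0011  0.007 ] axyz [ 0.04 -0.02  0.07] | now [ 0.4621 -0.3394  0.107 ] ang 91.6 q6 -2.33 w 0.0600 ff 30.0 F [-0.3  1.  -0.6]
```

View pics/c9.png

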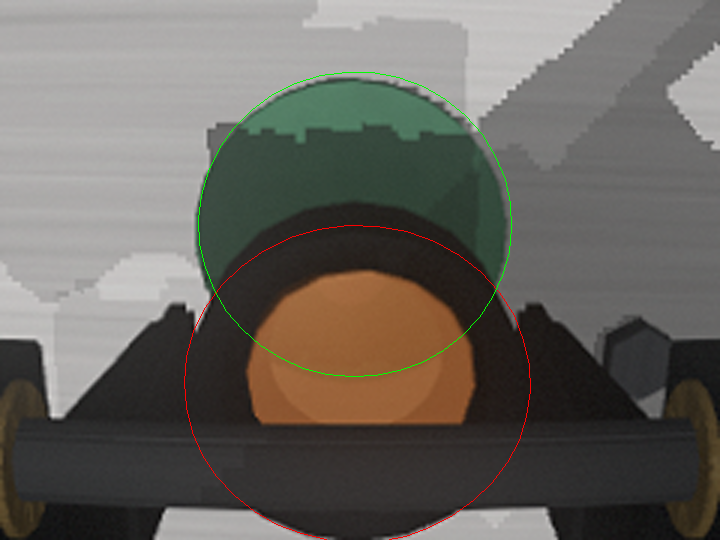

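The base outline matches to about 1.5 mm. I'll check that the held cell's lower edge explains the offset outline.

```bash
python3 - <<'E'
from h import *
w=wrist(); p=w['p']
for dz,r in ((-.008,.03),(.016,.03),(.008,.021)): print([(((wproj(w,p+[-r*s,0,dz]))-[160,140])*3).round() for s in (1,-1)])
plan([.4625,-.3405,.10],91.5)
E
```

```text
[array([361., 194.]), array([353., 480.])]
[array([363., 224.]), array([353., 541.])]
[array([361., 264.]), array([354., 478.])]
PLAN t=18.5 txyz [-0.0003 -0.0012  0.007 ] axyz [ 0.03 -0.01  0.08] | now [ 0.4621 -0.3393  0.107 ] ang 91.6 q6 -2.33 w 0.0602 ff 30.0 F [ 0.3  0.2 -1.2]
```

Emit:
{"api": "play_rows", "payload": {"deltas": [{"tx":0,"ty":-0.001,"tz":0.015,"ax":0,"ay":0,"az":0,"grip":0.05},{"tx":0,"ty":-0.001,"tz":0.03,"ax":0,"ay":0,"az":0,"grip":0.05},{"tx":0,"ty":-0.001,"tz":0.045,"ax":0,"ay":0,"az":0,"grip":0.05},{"tx":0,"ty":-0.001,"tz":0.053,"ax":0,"ay":0,"az":0,"grip":0.05},{"tx":0,"ty":-0.001,"tz":0.058,"ax":0,"ay":0,"az":0,"grip":0.05},{"tx":0,"ty":-0.001,"tz":0.063,"ax":0,"ay":0,"az":0,"grip":0.05},{"tx":0,"ty":-0.001,"tz":0.068,"ax":0,"ay":0,"az":0,"grip":0.05},{"tx":0,"ty":-0.001,"tz":0.072,"ax":0,"ay":0,"az":0,"grip":0.05},{"tx":0,"ty":-0.001,"tz":0.076,"ax":0,"ay":0,"az":0,"grip":0.05},{"tx":0,"ty":-0.001,"tz":0.08,"ax":0,"ay":0,"az":0,"grip":0.05}]}}

```text
t: 19.5
tcp_pos: [0.4624, -0.3415, 0.0272]
tcp_rot: [[-1.0, -0.027, 0.001], [-0.027, 1.0, -0.0], [-0.001, -0.001, -1.0]]
wrist_force: [-0.1, -0.1, -1.3]
width: 0.0601
finger_force: 30.0
```

Emit:
{"api": "play_rows", "payload": {"deltas": [{"tx":0,"ty":0,"tz":0.003,"ax":0,"ay":0,"az":0,"grip":0.05},{"tx":0,"ty":0,"tz":0.006,"ax":0,"ay":0,"az":0,"grip":0.05},{"tx":0,"ty":0,"tz":0.008,"ax":0,"ay":0,"az":0,"grip":0.05},{"tx":0,"ty":0,"tz":0.01,"ax":0,"ay":0,"az":0,"grip":0.05},{"tx":0,"ty":0,"tz":0.01,"ax":0,"ay":0,"az":0,"grip":0.05},{"tx":0,"ty":0,"tz":0.01,"ax":0,"ay":0,"az":0,"grip":0.05},{"tx":0,"ty":0,"tz":0.01,"ax":0,"ay":0,"az":0,"grip":0.05},{"tx":0,"ty":0,"tz":0.01,"ax":0,"ay":0,"az":0,"grip":0.05},{"tx":0,"ty":0,"tz":0.01,"ax":0,"ay":0,"az":0,"grip":0.05},{"tx":0,"ty":0,"tz":0.01,"ax":0,"ay":0,"az":0,"grip":0.05}]}}

```text
t: 20.5
tcp_pos: [0.4622, -0.3413, 0.0172]
tcp_rot: [[-1.0, -0.027, 0.0], [-0.027, 1.0, -0.0], [-0.0, -0.0, -1.0]]
wrist_force: [-0.3, -0.8, -1.3]
width: 0.0603
finger_force: 30.0
```

Emit:
{"api": "play_rows", "payload": {"deltas": [{"tx":0,"ty":0,"tz":0.001,"ax":0,"ay":0,"az":0,"grip":0.05},{"tx":0,"ty":0,"tz":0.0015,"ax":0,"ay":0,"az":0,"grip":0.05},{"tx":0,"ty":0,"tz":0.0015,"ax":0,"ay":0,"az":0,"grip":0.05},{"tx":0,"ty":0,"tz":0.0015,"ax":0,"ay":0,"az":0,"grip":0.065},{"tx":0,"ty":0,"tz":0.0015,"ax":0,"ay":0,"az":0,"grip":0.075},{"tx":0,"ty":0,"tz":0.0015,"ax":0,"ay":0,"az":0,"grip":0.075},{"tx":0,"ty":0,"tz":0.0015,"ax":0,"ay":0,"az":0,"grip":0.075},{"tx":0,"ty":0,"tz":0.0015,"ax":0,"ay":0,"az":0,"grip":0.075},{"tx":0,"ty":0,"tz":-0.01,"ax":0,"ay":0,"az":0,"grip":0.075},{"tx":0,"ty":0,"tz":-0.03,"ax":0,"ay":0,"az":0,"grip":0.075}]}}

```text
t: 21.5
tcp_pos: [0.4611, -0.3404, 0.0464]
tcp_rot: [[-1.0, -0.027, -0.003], [-0.027, 1.0, 0.002], [0.003, 0.002, -1.0]]
wrist_force: [0.2, -0.0, 0.5]
width: 0.075
finger_force: 0.0
```

Emit:
{"api": "play_rows", "payload": {"deltas": [{"tx":0,"ty":0,"tz":-0.04,"ax":0,"ay":0,"az":0,"grip":0.075},{"tx":0,"ty":0,"tz":-0.08,"ax":0,"ay":0,"az":0,"grip":0.075},{"tx":0,"ty":0,"tz":-0.1,"ax":0,"ay":0,"az":0,"grip":0.075},{"tx":0,"ty":0,"tz":-0.1,"ax":0,"ay":0,"az":0,"grip":0.075},{"tx":0,"ty":0,"tz":-0.1,"ax":0,"ay":0,"az":0,"grip":0.075},{"tx":0,"ty":0,"tz":-0.1,"ax":0,"ay":0,"az":0,"grip":0.075},{"tx":0,"ty":0,"tz":-0.1,"ax":0,"ay":0,"az":0,"grip":0.075},{"tx":0,"ty":0,"tz":-0.1,"ax":0,"ay":0,"az":0,"grip":0.075},{"tx":0,"ty":0,"tz":-0.1,"ax":0,"ay":0,"az":0,"grip":0.075},{"tx":0,"ty":0,"tz":-0.1,"ax":0,"ay":0,"az":0,"grip":0.075}]}}

```text
t: 22.5
tcp_pos: [0.462, -0.3412, 0.1467]
tcp_rot: [[-1.0, -0.027, -0.001], [-0.027, 1.0, 0.001], [0.001, 0.001, -1.0]]
wrist_force: [-0.4, 0.5, -0.3]
width: 0.0747
finger_force: 0.0
```

```bash
python3 - <<'E'
from view import *
g=grab_frame('side')
L=[.4625,-.3405,.05]
k=cv2.resize(w['color'][130:310,160:400][:,:,::-1],(720,540),interpolation=cv2.INTER_CUBIC)
circ(L,.021,lambda p:wproj(w,p),k,(0,255,0),(160,130),3)
s=cv2.resize(g['color'][270:360,310:410][:,:,::-1],(600,540),interpolation=cv2.INTER_CUBIC)
cv2.imwrite('pics/c10.png',cv2.resize(np.hstack([k,s]),(792,324)))
t=lambda h,s,v:(h<22)&(s>90)&(v>60)
c,a,ct=blob(w,wproj(w,L),60,t); (x,y),r=cv2.minEnclosingCircle(ct); print(c,a,(x,y,r),wbp(w,c,.05),wbp(w,(x,y),.05))
plan([.4625,-.3405,.0355],91.5)
E
```

```text
[279.13678474 217.98419619] 1835 (279.15667724609375, 218.25869750976562, 24.416444778442383) [ 0.46203762 -0.34076151  0.05      ] [ 0.46227728 -0.34073815  0.05      ]
PLAN t=22.6 txyz [-0.0004  0.0008  0.1116] axyz [ 0.   -0.    0.03] | now [ 0.4621 -0.3413  0.1471] ang 91.5 q6 -2.33 w 0.0750 ff 0.0 F [-0.1  0.3 -0.8]
```

View pics/c10.png

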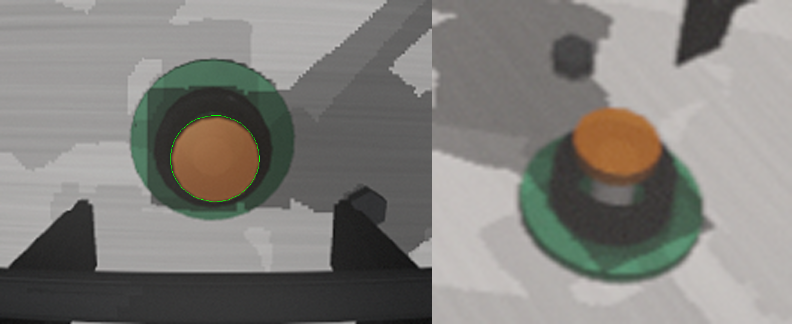

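The lens stands raised on the post and its outline matches (.4622, −.3407). The cell is seated. Now picking the lens.

Emit:
{"api": "play_rows", "payload": {"deltas": [{"tx":0,"ty":0.0006,"tz":0.02,"ax":0,"ay":0,"az":0,"grip":0.065},{"tx":0,"ty":0.0006,"tz":0.045,"ax":0,"ay":0,"az":0,"grip":0.065},{"tx":0,"ty":0.0006,"tz":0.07,"ax":0,"ay":0,"az":0,"grip":0.065},{"tx":0,"ty":0.0006,"tz":0.09,"ax":0,"ay":0,"az":0,"grip":0.065},{"tx":0,"ty":0.0006,"tz":0.102,"ax":0,"ay":0,"az":0,"grip":0.065},{"tx":0,"ty":0.0006,"tz":0.108,"ax":0,"ay":0,"az":0,"grip":0.065},{"tx":0,"ty":0.0006,"tz":0.11,"ax":0,"ay":0,"az":0,"grip":0.065},{"tx":0,"ty":0.0006,"tz":0.11,"ax":0,"ay":0,"az":0,"grip":0.065},{"tx":0,"ty":0.0006,"tz":0.11,"ax":0,"ay":0,"az":0,"grip":0.065},{"tx":0,"ty":0.0006,"tz":0.11,"ax":0,"ay":0,"az":0,"grip":0.065}]}}

```text
t: 23.65
tcp_pos: [0.4627, -0.3412, 0.0382]
tcp_rot: [[-1.0, -0.027, 0.001], [-0.027, 1.0, -0.001], [-0.001, -0.001, -1.0]]
wrist_force: [0.6, 0.1, 0.3]
width: 0.0648
finger_force: 0.0
```

Emit:
{"api": "play_rows", "payload": {"deltas": [{"tx":0,"ty":0,"tz":0,"ax":0,"ay":0,"az":0,"grip":0.055},{"tx":0,"ty":0,"tz":0,"ax":0,"ay":0,"az":0,"grip":0.05},{"tx":0,"ty":0,"tz":0,"ax":0,"ay":0,"az":0,"grip":0.045},{"tx":0,"ty":0,"tz":0,"ax":0,"ay":0,"az":0,"grip":0.038},{"tx":0,"ty":0,"tz":0,"ax":0,"ay":0,"az":0,"grip":0.034},{"tx":0,"ty":0,"tz":0,"ax":0,"ay":0,"az":0,"grip":0.034},{"tx":0,"ty":0,"tz":0,"ax":0,"ay":0,"az":0,"grip":0.034},{"tx":0,"ty":0,"tz":0,"ax":0,"ay":0,"az":0,"grip":0.034},{"tx":0,"ty":0,"tz":0,"ax":0,"ay":0,"az":0,"grip":0.034},{"tx":0,"ty":0,"tz":0,"ax":0,"ay":0,"az":0,"grip":0.034}]}}

```text
t: 24.65
tcp_pos: [0.4621, -0.3407, 0.0372]
tcp_rot: [[-1.0, -0.027, -0.0], [-0.027, 1.0, 0.0], [0.0, 0.0, -1.0]]
wrist_force: [0.0, 0.3, 0.9]
width: 0.0413
finger_force: 30.0
```

Emit:
{"api": "play_rows", "payload": {"deltas": [{"tx":0,"ty":0,"tz":-0.003,"ax":0,"ay":0,"az":0,"grip":0.034},{"tx":0,"ty":0,"tz":-0.01,"ax":0,"ay":0,"az":0,"grip":0.034},{"tx":0,"ty":0,"tz":-0.02,"ax":0,"ay":0,"az":0,"grip":0.034},{"tx":0,"ty":0,"tz":-0.032,"ax":0,"ay":0,"az":0,"grip":0.034},{"tx":0,"ty":0,"tz":-0.045,"ax":0,"ay":0,"az":0,"grip":0.034},{"tx":0,"ty":0,"tz":-0.055,"ax":0,"ay":0,"az":0,"grip":0.034},{"tx":0,"ty":0,"tz":-0.06,"ax":0,"ay":0,"az":0,"grip":0.034},{"tx":0,"ty":0,"tz":-0.06,"ax":0,"ay":0,"az":0,"grip":0.034},{"tx":0,"ty":0,"tz":-0.06,"ax":0,"ay":0,"az":0,"grip":0.034},{"tx":0,"ty":0,"tz":-0.06,"ax":0,"ay":0,"az":0,"grip":0.034}]}}

```text
t: 25.65
tcp_pos: [0.4617, -0.3403, 0.0964]
tcp_rot: [[-1.0, -0.027, -0.001], [-0.027, 1.0, 0.001], [0.001, 0.001, -1.0]]
wrist_force: [0.1, 0.0, 0.6]
width: 0.0409
finger_force: 30.0
```

```bash
python3 - <<'E'
from h import *
plan([.580,-.14,.10],91.5)
plan([.639,-.0195,.10],91.5)
E
```

```text
PLAN t=25.6 txyz [-0.1236  0.197  -0.0036] axyz [ 0.06 -0.06  0.03] | now [ 0.4617 -0.3403  0.0964] ang 91.5 q6 -2.33 w 0.0409 ff 30.0 F [0.1 0.  0.6]
PLAN t=25.6 txyz [-0.1858  0.3159 -0.0035] axyz [ 0.06 -0.06  0.03] | now [ 0.4617 -0.3403  0.0964] ang 91.5 q6 -2.33 w 0.0409 ff 30.0 F [0.1 0.  0.6]
```

Emit:
{"api": "play_rows", "payload": {"deltas": [{"tx":-0.012,"ty":0.015,"tz":-0.005,"ax":0,"ay":0,"az":0,"grip":0.034},{"tx":-0.032,"ty":0.04,"tz":-0.01,"ax":0,"ay":0,"az":0,"grip":0.034},{"tx":-0.06,"ty":0.075,"tz":-0.01,"ax":0,"ay":0,"az":0,"grip":0.034},{"tx":-0.09,"ty":0.115,"tz":-0.01,"ax":0,"ay":0,"az":0,"grip":0.034},{"tx":-0.12,"ty":0.155,"tz":-0.01,"ax":0,"ay":0,"az":0,"grip":0.034},{"tx":-0.15,"ty":0.195,"tz":-0.01,"ax":0,"ay":0,"az":0,"grip":0.034},{"tx":-0.18,"ty":0.235,"tz":-0.01,"ax":0,"ay":0,"az":0,"grip":0.034},{"tx":-0.21,"ty":0.275,"tz":-0.01,"ax":0,"ay":0,"az":0,"grip":0.034},{"tx":-0.228,"ty":0.3,"tz":-0.01,"ax":0,"ay":0,"az":0,"grip":0.034},{"tx":-0.237,"ty":0.316,"tz":-0.01,"ax":0,"ay":0,"az":0,"grip":0.034}]}}

```text
t: 26.65
tcp_pos: [0.6913, -0.0161, 0.1061]
tcp_rot: [[-1.0, -0.029, -0.001], [-0.029, 1.0, 0.0], [0.001, 0.0, -1.0]]
wrist_force: [0.2, -0.5, -0.4]
width: 0.0409
finger_force: 30.0
```

```bash
python3 - <<'E'
from view import *
w=wrist()
pr=lambda p:wproj(w,p)
k=cv2.resize(w['color'][110:330,130:430][:,:,::-1],(750,550),interpolation=cv2.INTER_CUBIC)
circ([.639,-.0195,.035],.017,pr,k,(0,255,0),(130,110),2.5)
circ(w['p']+[0,0,.013],.021,pr,k,(0,0,255),(130,110),2.5)
cv2.imwrite('pics/c11.png',k)
plan([.639,-.0195,.08],91.5)
E
```

```text
PLAN t=26.8 txyz [0.0512 0.0001 0.0264] axyz [-0.02 -0.1   0.1 ] | now [ 0.6902 -0.0181  0.1063] ang 91.6 q6 -1.70 w 0.0414 ff 30.0 F [-0.6 -0.3 -0.6]
```

View pics/c11.png

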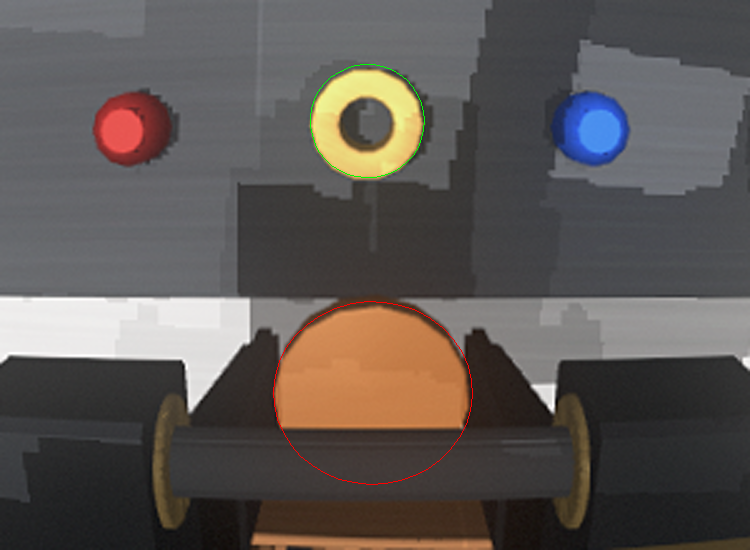

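The ring sits at the model circle (368,122), midway between the datums, and the lens is centred in the grip. Moving it over and lowering.

Emit:
{"api": "play_rows", "payload": {"deltas": [{"tx":0.012,"ty":0,"tz":0.005,"ax":0,"ay":0,"az":0,"grip":0.034},{"tx":0.028,"ty":0,"tz":0.01,"ax":0,"ay":0,"az":0,"grip":0.034},{"tx":0.042,"ty":0,"tz":0.02,"ax":0,"ay":0,"az":0,"grip":0.034},{"tx":0.05,"ty":-0.001,"tz":0.03,"ax":0,"ay":0,"az":0,"grip":0.034},{"tx":0.051,"ty":-0.001,"tz":0.045,"ax":0,"ay":0,"az":0,"grip":0.034},{"tx":0.051,"ty":-0.001,"tz":0.055,"ax":0,"ay":0,"az":0,"grip":0.034},{"tx":0.051,"ty":-0.001,"tz":0.06,"ax":0,"ay":0,"az":0,"grip":0.034},{"tx":0.051,"ty":-0.001,"tz":0.065,"ax":0,"ay":0,"az":0,"grip":0.034},{"tx":0.051,"ty":-0.001,"tz":0.065,"ax":0,"ay":0,"az":0,"grip":0.034},{"tx":0.051,"ty":-0.001,"tz":0.065,"ax":0,"ay":0,"az":0,"grip":0.034}]}}

```text
t: 27.8
tcp_pos: [0.6402, -0.0208, 0.0424]
tcp_rot: [[-1.0, -0.027, 0.0], [-0.027, 1.0, -0.0], [-0.0, -0.0, -1.0]]
wrist_force: [-0.4, 0.9, -0.5]
width: 0.0411
finger_force: 30.0
```

```bash
python3 - <<'E'
from h import *
plan([.639,-.0195,.033],91.5)
E
```

```text
PLAN t=27.8 txyz [0.0011 0.0013 0.0094] axyz [-0.    0.03  0.04] | now [ 0.6402 -0.0208  0.0424] ang 91.5 q6 -1.71 w 0.0411 ff 30.0 F [-0.4  0.9 -0.5]
```

Emit:
{"api": "play_rows", "payload": {"deltas": [{"tx":0.001,"ty":0.001,"tz":0.002,"ax":0,"ay":0,"az":0,"grip":0.034},{"tx":0.001,"ty":0.001,"tz":0.004,"ax":0,"ay":0,"az":0,"grip":0.034},{"tx":0.001,"ty":0.001,"tz":0.006,"ax":0,"ay":0,"az":0,"grip":0.034},{"tx":0.001,"ty":0.001,"tz":0.007,"ax":0,"ay":0,"az":0,"grip":0.034},{"tx":0.001,"ty":0.001,"tz":0.008,"ax":0,"ay":0,"az":0,"grip":0.034},{"tx":0.001,"ty":0.001,"tz":0.009,"ax":0,"ay":0,"az":0,"grip":0.034},{"tx":0.001,"ty":0.001,"tz":0.0095,"ax":0,"ay":0,"az":0,"grip":0.034},{"tx":0.001,"ty":0.001,"tz":0.0095,"ax":0,"ay":0,"az":0,"grip":0.034},{"tx":0.001,"ty":0.001,"tz":0.0095,"ax":0,"ay":0,"az":0,"grip":0.034},{"tx":0.001,"ty":0.001,"tz":0.0095,"ax":0,"ay":0,"az":0,"grip":0.034}]}}

```text
t: 28.8
tcp_pos: [0.6387, -0.0199, 0.0327]
tcp_rot: [[-1.0, -0.027, 0.0], [-0.027, 1.0, -0.0], [-0.0, -0.0, -1.0]]
wrist_force: [0.8, 1.0, -0.2]
width: 0.0411
finger_force: 30.0
```

Emit:
{"api": "play_rows", "payload": {"deltas": [{"tx":0,"ty":0,"tz":0.0005,"ax":0,"ay":0,"az":0,"grip":0.034},{"tx":0,"ty":0,"tz":0.001,"ax":0,"ay":0,"az":0,"grip":0.034},{"tx":0,"ty":0,"tz":0.001,"ax":0,"ay":0,"az":0,"grip":0.034},{"tx":0,"ty":0,"tz":0.001,"ax":0,"ay":0,"az":0,"grip":0.034},{"tx":0,"ty":0,"tz":0.001,"ax":0,"ay":0,"az":0,"grip":0.034},{"tx":0,"ty":0,"tz":0.001,"ax":0,"ay":0,"az":0,"grip":0.034},{"tx":0,"ty":0,"tz":0.001,"ax":0,"ay":0,"az":0,"grip":0.034},{"tx":0,"ty":0,"tz":0.001,"ax":0,"ay":0,"az":0,"grip":0.034},{"tx":0,"ty":0,"tz":0.001,"ax":0,"ay":0,"az":0,"grip":0.034},{"tx":0,"ty":0,"tz":0.001,"ax":0,"ay":0,"az":0,"grip":0.034}]}}

```text
t: 29.8
tcp_pos: [0.6388, -0.0199, 0.0322]
tcp_rot: [[-1.0, -0.027, 0.0], [-0.027, 1.0, -0.0], [-0.0, -0.0, -1.0]]
wrist_force: [-1.6, -0.1, 5.3]
width: 0.041
finger_force: 30.0
```

Light contact at 5 N. Release and retreat.

Emit:
{"api": "play_rows", "payload": {"deltas": [{"tx":0,"ty":0,"tz":-0.0003,"ax":0,"ay":0,"az":0,"grip":0.042},{"tx":0,"ty":0,"tz":-0.0003,"ax":0,"ay":0,"az":0,"grip":0.045},{"tx":0,"ty":0,"tz":-0.0003,"ax":0,"ay":0,"az":0,"grip":0.055},{"tx":0,"ty":0,"tz":-0.0003,"ax":0,"ay":0,"az":0,"grip":0.065},{"tx":0,"ty":0,"tz":-0.0003,"ax":0,"ay":0,"az":0,"grip":0.065},{"tx":0,"ty":0,"tz":-0.0003,"ax":0,"ay":0,"az":0,"grip":0.065},{"tx":0,"ty":0,"tz":-0.02,"ax":0,"ay":0,"az":0,"grip":0.065},{"tx":0,"ty":0,"tz":-0.05,"ax":0,"ay":0,"az":0,"grip":0.065},{"tx":0,"ty":0,"tz":-0.09,"ax":0,"ay":0,"az":0,"grip":0.065},{"tx":0,"ty":0,"tz":-0.12,"ax":0,"ay":0,"az":0,"grip":0.065}]}}

```text
t: 30.8
tcp_pos: [0.6392, -0.0199, 0.154]
tcp_rot: [[-1.0, -0.027, 0.002], [-0.027, 1.0, -0.0], [-0.002, -0.0, -1.0]]
wrist_force: [1.1, 0.7, 0.2]
width: 0.0648
finger_force: 0.0
```

Emit:
{"api": "play_rows", "payload": {"deltas": [{"tx":-0.02,"ty":0,"tz":-0.02,"ax":0,"ay":0,"az":0,"grip":0.065},{"tx":-0.05,"ty":0,"tz":-0.02,"ax":0,"ay":0,"az":0,"grip":0.065},{"tx":-0.05,"ty":0,"tz":-0.02,"ax":0,"ay":0,"az":0,"grip":0.065},{"tx":-0.05,"ty":0,"tz":-0.02,"ax":0,"ay":0,"az":0,"grip":0.065},{"tx":-0.05,"ty":0,"tz":-0.02,"ax":0,"ay":0,"az":0,"grip":0.065},{"tx":-0.05,"ty":0,"tz":-0.02,"ax":0,"ay":0,"az":0,"grip":0.065},{"tx":-0.05,"ty":0,"tz":-0.02,"ax":0,"ay":0,"az":0,"grip":0.065},{"tx":-0.05,"ty":0,"tz":-0.02,"ax":0,"ay":0,"az":0,"grip":0.065},{"tx":-0.05,"ty":0,"tz":-0.02,"ax":0,"ay":0,"az":0,"grip":0.065},{"tx":-0.05,"ty":0,"tz":-0.02,"ax":0,"ay":0,"az":0,"grip":0.065}]}}

```text
t: 31.8
tcp_pos: [0.6886, -0.0185, 0.1718]
tcp_rot: [[-1.0, -0.027, 0.0], [-0.027, 1.0, -0.0], [-0.0, -0.0, -1.0]]
wrist_force: [0.0, 0.7, -0.7]
width: 0.065
finger_force: 0.0
```

```bash
python3 - <<'E'
from view import *
g=grab_frame('side'); pr=lambda p:wproj(w,p)
k=cv2.resize(w['color'][100:260,90:430][:,:,::-1],(790,372),interpolation=cv2.INTER_CUBIC)
sc=790/340
circ([.6393,-.0195,.045],.021,pr,k,(0,255,0),(90,100),sc)
c=np.array([.635,.1305,.03]); y=np.array([-.027,1,0]); x=np.array([1,.027,0])
q=np.array([(pr(c+a*.0225*x+b*.01*y)-[90,100])*sc for a,b in ((1,1),(1,-1),(-1,-1),(-1,1))]).astype(int); cv2.polylines(k,[q],1,(0,255,0),1)
s=cv2.resize(g['color'][150:360,270:430][:,:,::-1],(160,210)); 
s=np.hstack([cv2.resize(g['color'][150:240,290:400][:,:,::-1],(330,227)),cv2.resize(g['color'][280:360,310:420][:,:,::-1],(330,227)),np.zeros((227,130,3),np.uint8)])
cv2.imwrite('pics/c12.png',np.vstack([k,s]))
plan([0,0,0])
E
```

```text
PLAN t=31.9 txyz [0.6879 0.0369 0.1717] axyz [-0. -0. -0.] | now [ 0.6886 -0.0185  0.1717] ang 91.5 q6 -1.70 w 0.0653 ff 0.0 F [-1.4 -0.3 -1. ]
```

View pics/c12.png

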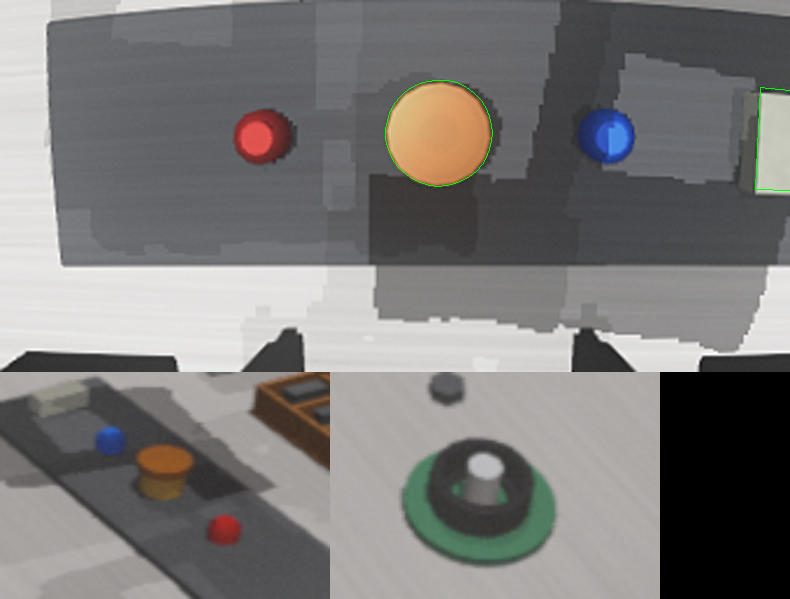

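The lens lies flat and centred on the ring at (438,133), the block matches its target outline, and the cell is seated flat around the post. Handing in.

```bash
python3 -c "
from plant import order
print(order.finish_job())"
```

```text
the job is handed in; nothing more can be done
None
```

The job is handed in after about 32 s of robot time. In the last pictures the empty cell was seated on the stand, the ring, datums and crosswise block stood in an even row, and the lens lay flat and centred on the ring. The hand-in did not report a verdict.

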